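# Set up the spot-plate viewing stand

## Task

Set up the viewing stand for a colour test: first stand the blue-capped amber bottle upright on the green mark of the narrow ledge under the lamp bar, and let go of it. Then lower the white spot plate that it stood on into the sloping pocket of the stand, wells up, keeping hold of it until it lies flat and square between the blue corners; it must not be dropped in. Keep the bottle upright, and leave the other bottles, the jars and the little box where they are.

Things in the scene. Friction and masses are not known exactly. Their poses are not given: they have to be found in the camera images.
- bottle_mid (a point): the blue-capped amber bottle, 80 mm tall overall: a body 40 mm in diameter from its foot to 56 mm up, then a shoulder and a blue cap 28 mm in diameter from 64 mm to the top; about 0.11 kg. The point is on its axis, 40 mm above its foot; z is up its axis. It starts standing on the spot plate
- plate_mid (a point): white ceramic spot plate, a flat block 100 x 56 x 12 mm (x, y, z), about 0.14 kg, two rows of five wells marked on its top (flush). The point is its centre, half-way up; x runs along the 100 mm side, z up. It starts flat on the dark mat (top of mat 3 mm above the table), under the bottle. Either way round fits the pocket
- pocket: the stand's pocket, sloping 30 degrees. Origin: centre of its black floor; x up the slope to the ledge, y level, z the floor's normal, leaning to the robot. Blue corner lugs, 7 mm high, leave 105 (x) by 61 mm (y). The middle 60 mm of both long sides is open for fingers; the floor is 44 mm wide, the board beside it 6 mm lower. The seated plate's centre is 6 mm above the floor
- ledge_mark (a point): middle of the green mark (40 mm long) on top of the level ledge, 110 mm above the table; x points away from the robot across the ledge (28 mm deep, the mark's middle in its middle), y along it (230 mm long), z up. It is 85 mm (level) beyond the pocket's origin; nothing is above it on the robot's side of the lamp bar
- lamp_bar (a point): middle of the underside of the fixed lamp bar along the ledge: 250 mm long (y), 40 mm deep (x), 25 mm high; 30 mm behind and 125 mm above the green mark, its near edge 10 mm behind the mark. Its two posts, 14 mm square, stand 118 mm to either side of its middle. A gripper straight above the mark would meet the bar; one leaning back to the robot clears it
- b1_mid (a point): a bystander: small screw-cap bottle, 32 mm diameter, 58 mm tall, amber with a red cap; the point is on its axis half-way up (29 mm above its foot); one of four standing on the mat around the plate; leave it alone
- b2_mid (a point): a bystander: small screw-cap bottle, 32 mm diameter, 58 mm tall, amber with a white cap; the point is on its axis half-way up (29 mm above its foot); one of four standing on the mat around the plate; leave it alone
- b3_mid (a point): a bystander: small screw-cap bottle, 32 mm diameter, 58 mm tall, green with a yellow cap; the point is on its axis half-way up (29 mm above its foot); one of four standing on the mat around the plate; leave it alone
- b4_mid (a point): a bystander: small screw-cap bottle, 32 mm diameter, 58 mm tall, amber with a black cap; the point is on its axis half-way up (29 mm above its foot); one of four standing on the mat around the plate; leave it alone
- j1_mid (a point): a bystander: squat white plastic jar with a green cap, 32 mm diameter, 48 mm tall, standing on the ledge about 88 mm to one side of the green mark; the point is on its axis half-way up; leave it alone
- j2_mid (a point): a bystander: squat white plastic jar with a white cap, 32 mm diameter, 48 mm tall, standing on the ledge about 88 mm to one side of the green mark; the point is on its axis half-way up; leave it alone
- slidebox_mid (a point): a bystander: little cardboard box with blue ends, 55 x 36 x 18 mm lying on the table between the mat and the stand; the point is its centre; leave it alone
- bottle: the same blue-capped bottle as a whole; origin at the centre of its foot, z up its axis
- plate: the same spot plate as a whole; origin at the centre of its underside, axes as for plate_mid
Mind the look-alikes: they are no part of the job. Leave any purple look-alike of the bottle alone.

How it is judged (in metres and radians):
On the way, in this order (a step that is already met when the one before it is completed fails the run):
1. the blue-capped bottle stands upright on the green mark of the ledge, let go (x of bottle_mid in the frame of ledge_mark between -0.011 and 0.011 m and y of bottle_mid in the frame of ledge_mark between -0.018 and 0.018 m and z of bottle_mid in the frame of ledge_mark between 0.035 and 0.045 m and angle between bottle_mid's own z axis and vertical below 0.1 rad and contact force between the fingers and bottle below 0.1 N), for 0.2 s.
2. the plate lies down in the sloping pocket while the fingers still hold it (x of plate_mid in the frame of pocket between -0.006 and 0.006 m and y of plate_mid in the frame of pocket between -0.006 and 0.006 m and z of plate_mid in the frame of pocket between 0 and 0.012 m and angle between the z axis of plate_mid and the z axis of pocket, either way round below 0.12 rad and angle between the x axis of plate_mid and the x axis of pocket, either way round below 0.12 rad and contact force between the fingers and plate above 0.5 N), for 0.05 s.
At the end, for the whole second after the job is handed in: Bottle at rest, upright (0.1 rad) on the ledge, within 11 mm across and 18 mm along of the green mark's middle; plate at rest in the pocket, wells up, within 5 mm of its middle each way and 3 mm in height, flat to 0.05 rad, square to 0.12 rad (x of bottle_mid in the frame of ledge_mark between -0.011 and 0.011 m and y of bottle_mid in the frame of ledge_mark between -0.018 and 0.018 m and z of bottle_mid in the frame of ledge_mark between 0.035 and 0.045 m and angle between bottle_mid's own z axis and vertical below 0.1 rad and x of plate_mid in the frame of pocket between -0.005 and 0.005 m and y of plate_mid in the frame of pocket between -0.005 and 0.005 m and z of plate_mid in the frame of pocket between 0.003 and 0.009 m and angle between the z axis of plate_mid and the z axis of pocket, either way round below 0.05 rad and angle between the x axis of plate_mid and the x axis of pocket, either way round below 0.12 rad and angle between plate_mid's own z axis and vertical below 0.8 rad and linear speed of each of bottle, plate below 0.02 m/s); the robot touches nothing.
It fails at once if a bystander is pushed more than 25 mm from its place or tipped over (distance of any of b1_mid, b2_mid, b3_mid, b4_mid, j1_mid, j2_mid, slidebox_mid from where it was at the start of the episode above 0.025 m or angle between any of b1_mid, b2_mid, b3_mid, b4_mid, j1_mid, j2_mid, slidebox_mid's own z axis and vertical above 0.4 rad).
It fails at once if the bottle is tipped (more than 0.6 rad) (angle between bottle_mid's own z axis and vertical above 0.6 rad).
It also fails if it takes over 62 s, if anything falls off the work surface, if the arm or the gripper's body presses on something with over 40 N, if the wrist force passes 120 N, or if a joint passes its speed limit or range.

## Robot

A 6-joint arm with a two-finger parallel gripper is mounted at the origin on the work surface. World frame = base frame: x ahead of the robot, y to its left, z up, the work surface at z = 0. Lengths are in m, angles in degrees, forces in N, time in s.
With the tool pointing down it reaches from about 0.35 to 0.875 m from the base axis. Payload 4.2 kg.
Tool frame: the origin (TCP) lies on the centre line of the jaws, within the pads' length; the fingertips stand 8 mm ahead of it and the grasp point (between the pads) lies 11 mm behind it; z points along the fingers, y is the direction in which the jaws open and shut (so a half turn about z gives the same grasp; the last joint's range is limited). The gripper opens to 87 mm and grips with 3 to 60 N. Pads are 19 mm wide; open, the fingers measure 117 mm over their backs; the gripper's body (75 mm by 190 mm) begins 51 mm behind the grasp point.
Start: joints at [-60.642, 22.042, 0.453, 0, -68.411, -14.817], TCP at [0.157, -0.605, 0.194] pointing down, gripper open.
Joint ranges: [-179.83, 179.83], [-69.29, 118.12], [-61.27, 80.66], [-181.25, 117.63], [-171.15, -9.14], [-177.46, 177.46]. Speed limits (degrees/s): [159.86, 159.86, 180, 180, 180, 180].

## Interface

Orientations are given as a 3x3 rotation matrix whose columns are the frame's x, y, z axes.
In Python, from station import sense, capture, finish_job, recognise gives the robot as it stands.
- The arm moves only by the tool apply_moves, never from a script. Its argument "plan" is a list that holds one entry, the list of rows, each a list of 7 numbers: the opening in per cent of the stroke, from 0 (shut) to 100 (fully open), then the shift along the world's x, y, z in units of 25 mm (1.0 is 25 mm), then the turn, a rotation vector about the world's x, y, z in rad. A call has 1 to 12 rows; each row shifts and turns the pose as measured when the row begins; what a row does not reach is not made up. A row lasts 1/12 s, in which the tool goes at most 41.7 mm and 7.16 degrees, less where a joint would pass 70% of its speed; a pose out of reach is approached as far as the arm can. A call is refused whole if a number of a shift passes 1 or a number of a turn 0.125, either way. A call with a gripper value outside its range is refused whole. The fingers move at their own pace and stop on an object; the grip force is fixed at half the most. Time passes only in rows, so rows that do not move let the fingers close. It gives the time, the measured TCP pose, the force and the opening at its end, in the units of the state.
- sense(): the state, without advancing time (a new reading comes with each control period).
- capture(name): name is "scene" or "top"; returns a dict with "pixels" (420x560x3 uint8, red, green, blue), "depth" (420x560 float32, m along the optical axis (not along the pixel's ray), 0 where there is no reading), "mtx" (3x3 intrinsics, pixels), "distortion" ([k1, k2, p1, p2, k3] as OpenCV has them; the pictures are not rectified), "R" (3x3) and "t" (3): a world point X has camera coordinates R X + t. Camera axes: x right, y down, z forward; pixel columns grow to the right and rows downward; lengths in m; the calibration is good to about 2 mm. A picture is of the moment at which its call begins.
- finish_job(): hands the job in, once; it reports no verdict.
Trained networks look in a picture, given as the dict that the camera call returned (one of the last four; its "shot" number tells which), for a name from the list of things; names that differ only in an ending like _2 or _b are one class to them, and where a whole thing is asked for, a point or a joint stands for the part that bears it (a point fixed in the world has none). Each returns a list of dicts, best first, with "score" (0 to 1); they miss things now and then, are a little off and sometimes report something else, mostly with a low value. They report only what shows in the picture. A call takes as long as a camera call. They do not tell look-alikes from the thing itself.
- recognise(label, picture): "at" ([x, y, z] in m, in the coordinates of the camera as it stood for that picture, good to about 4 mm: the middle of the surface that is visible of it).
The state is a dict: "time_s": time; "joints": joint angles; "joint_velocities": joint speeds; "effort": joint torques, N m; "tcp_pos": TCP position; "ee_rot": TCP orientation; "wrist_force": force on the tool from outside, world axes, zero at the start; "moment": the same for the moment, N m; "gripper_width": opening from 0.0 (shut) to 1.0 (fully open).
Only numpy, scipy, OpenCV 4.12 (cv2) and the standard library are available. Lean on these libraries where they do the work, as an engineer would, in place of code of your own. Each camera call takes 0.05 s, during which the arm holds its last target.

## Working session

There is one attempt and no reset: what is moved stays moved. The work goes in short steps, Python scripts to look and compute and a tool call to move; the robot and the scene stay as the last step left them, time stands still between calls to the robot, and variables do not carry over. Pictures are saved under pics/ and viewed, and the job is handed in when it is done.

Besides the shell and the picture viewer there is one more tool, called after "Call:" in YAML: its name, and indented under it one key for each argument. apply_moves: Moves the arm, as the interface text tells. Its arguments: {"type":"object","properties":{"plan":{"type":"array","items":{"type":"array","items":{"type":"array","items":{"type":"number"}}}}},"required":["plan"]}

```bash
ls; mkdir -p pics
cat > h.py <<'E'
import numpy as np, cv2
from station import sense, capture, finish_job, recognise
def towld(p,c):
    return c["R"].T@(np.array(p)-np.array(c["t"]))
def save(c,n,crop=None,scale=1):
    im=c["pixels"][:,:,::-1]
    if crop: im=im[crop[1]:crop[3],crop[0]:crop[2]]
    if scale!=1: im=cv2.resize(im,None,fx=scale,fy=scale,interpolation=cv2.INTER_CUBIC)
    cv2.imwrite("pics/"+n,im)
def cloud(c):
    K=np.array(c["mtx"]);d=np.array(c["distortion"]);D=c["depth"];h,w=D.shape
    u,v=np.meshgrid(np.arange(w),np.arange(h))
    p=cv2.undistortPoints(np.stack([u,v],-1).reshape(-1,1,2).astype(float),K,d).reshape(h,w,2)
    P=np.concatenate([p*D[...,None],D[...,None]],-1)
    return (P-np.array(c["t"]))@np.array(c["R"])   # R^T (P-t)
def proj(X,c):
    r=cv2.Rodrigues(np.array(c["R"]))[0]
    return cv2.projectPoints(np.array(X,float).reshape(-1,1,3),r,np.array(c["t"]).reshape(3,1).astype(float),np.array(c["mtx"]),np.array(c["distortion"]))[0].reshape(-1,2)
E
python3 - <<'E'
from h import *
print(sense())
for n in ["scene","top"]:
    c=capture(n); save(c,n+"0.png")
    print(n,"cam at",towld([0,0,0],c))
    for l in ["bottle_mid","plate_mid","pocket","ledge_mark","lamp_bar","b1_mid","b2_mid","b3_mid","b4_mid","j1_mid","j2_mid","slidebox_mid"]:
        for r in recognise(l,c)[:3]:
            print(l,round(r["score"],2),towld(r["at"],c).round(4),proj(towld(r["at"],c),c)[0].round())
E
```

```text
pics
{'time_s': 0.0, 'joints': array([-6.06405546e+01,  2.20921275e+01,  3.79745846e-01, -2.92658092e-02,
       -6.84110188e+01, -1.48154276e+01]), 'joint_velocities': array([ 0.04944058,  0.00941812, -0.01218422, -0.09618515,  0.02808086,
        0.10778966]), 'effort': array([-4.37283888e-04, -3.90665066e+01,  1.87400472e+01,  4.21997800e+00,
        1.08925844e-02, -2.03094510e-04]), 'tcp_pos': array([ 0.15679049, -0.60432623,  0.19274433]), 'ee_rot': array([[-9.68002277e-01, -2.50940590e-01, -6.41980101e-04],
       [-2.50941394e-01,  9.67999982e-01,  2.10994105e-03],
       [ 9.19668732e-05,  2.20352713e-03, -9.99997568e-01]]), 'wrist_force': array([ 0.38969601,  0.32060884, -1.03964136]), 'moment': array([-0.00662347, -0.01570952,  0.02119664]), 'gripper_width': 1.0015342852539402}
scene cam at [ 1.2083714  -0.15658531  0.66447983]
bottle_mid 0.97 [0.5474 0.2108 0.0615] [370. 220.]
bottle_mid 0.69 [0.7375 0.215  0.0483] [410. 284.]
plate_mid 0.74 [0.5681 0.2009 0.0185] [367. 240.]
pocket 0.91 [ 0.46   -0.2568  0.0367] [163. 236.]
ledge_mark 0.56 [ 0.5884 -0.2405  0.089 ] [168.
[... 586 characters left out ...]
204. 158.]
bottle_mid 0.77 [0.5372 0.2089 0.0732] [206. 227.]
plate_mid 0.83 [0.5397 0.2041 0.0131] [212. 229.]
pocket 0.67 [ 0.492  -0.2484  0.0567] [392. 240.]
ledge_mark 0.98 [ 0.5407 -0.2286  0.0481] [382. 221.]
lamp_bar 0.7 [ 0.5406 -0.2299  0.0511] [383. 221.]
b1_mid 0.75 [0.5277 0.3226 0.0499] [163. 234.]
b2_mid 0.47 [0.6209 0.2329 0.056 ] [198. 196.]
b2_mid 0.4 [0.5357 0.2097 0.0759] [205. 228.]
b3_mid 0.63 [0.5508 0.1223 0.0668] [241. 221.]
b4_mid 0.69 [0.4253 0.194  0.0621] [213. 273.]
j1_mid 0.64 [ 0.5864 -0.3202  0.1598] [431. 193.]
j1_mid 0.16 [0.5372 0.2106 0.0754] [205. 227.]
j2_mid 0.68 [ 0.5476 -0.1364  0.1575] [351. 213.]
slidebox_mid 0.83 [0.5645 0.0177 0.0198] [284. 217.]
```

View pics/scene0.png

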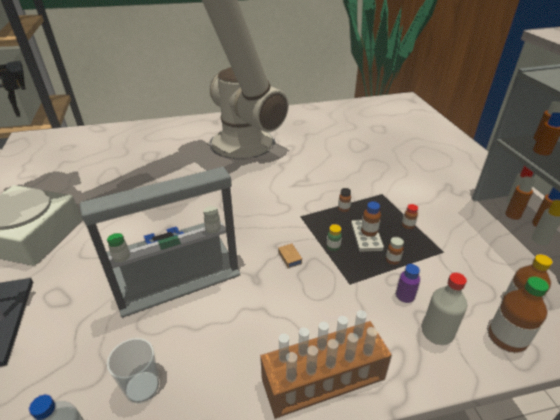

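View pics/top0.png

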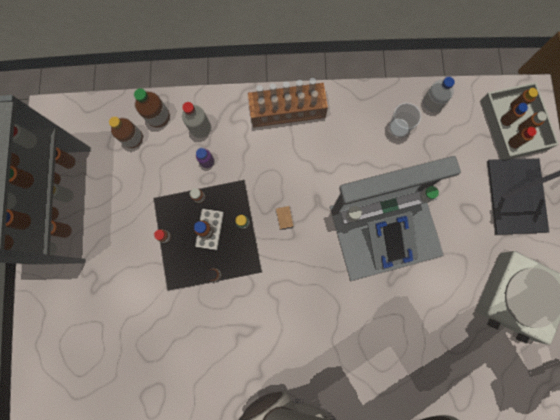

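The overview shows the stand at about pixel (390,225) in the top picture. The amber bottle is on its plate at (205,230), and the purple look-alike at (204,158). Next I'll measure these precisely from depth.

Run:
```python
from h import *
c=capture("top"); np.savez("top0.npz",**{k:np.array(c[k]) for k in ["pixels","depth","mtx","distortion","R","t"]})
save(c,"top_st.png",(310,140,490,290),4); save(c,"top_mat.png",(150,170,270,290),5)
s=capture("scene"); np.savez("scene0.npz",**{k:np.array(s[k]) for k in ["pixels","depth","mtx","distortion","R","t"]})
save(s,"sc_st.png",(80,160,250,310),4); save(s,"sc_mat.png",(300,170,440,280),5)
```

```text
(no output)
```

View pics/top_st.png

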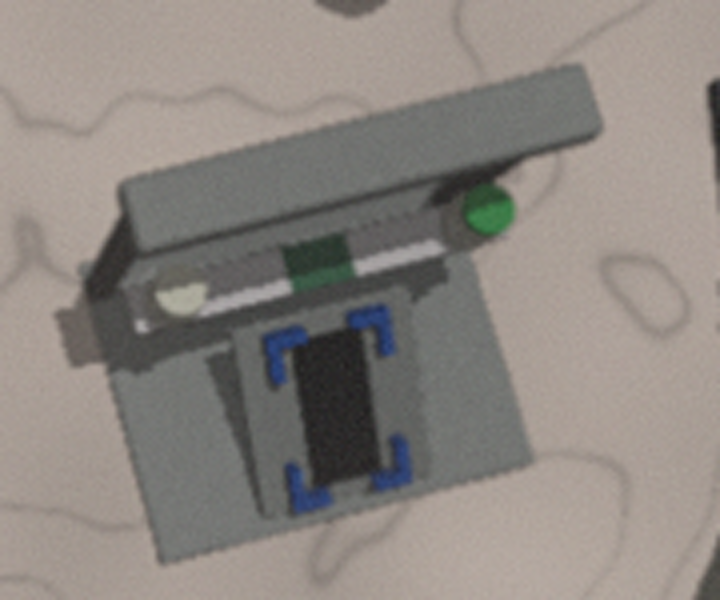

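View pics/top_mat.png

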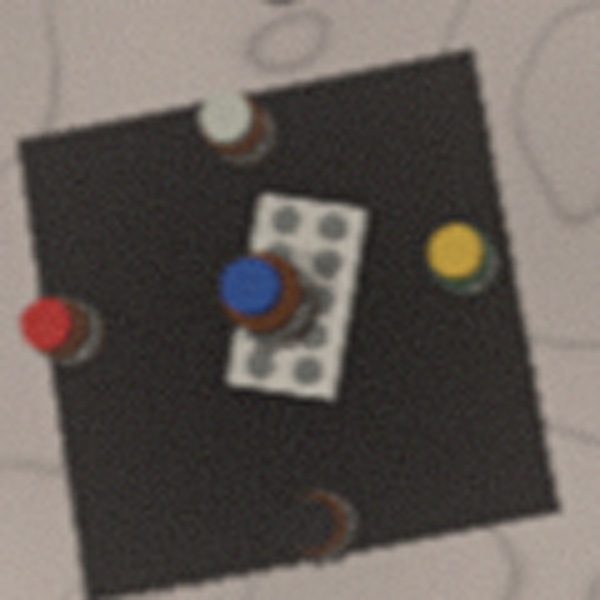

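View pics/sc_st.png

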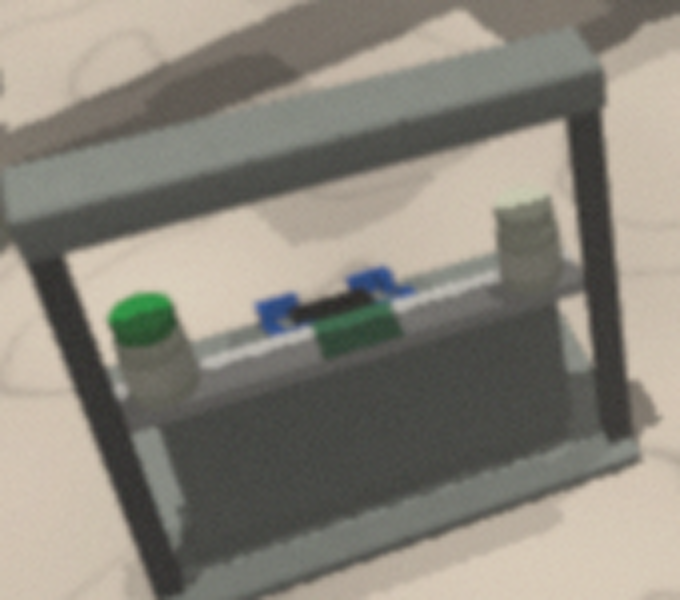

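View pics/sc_mat.png

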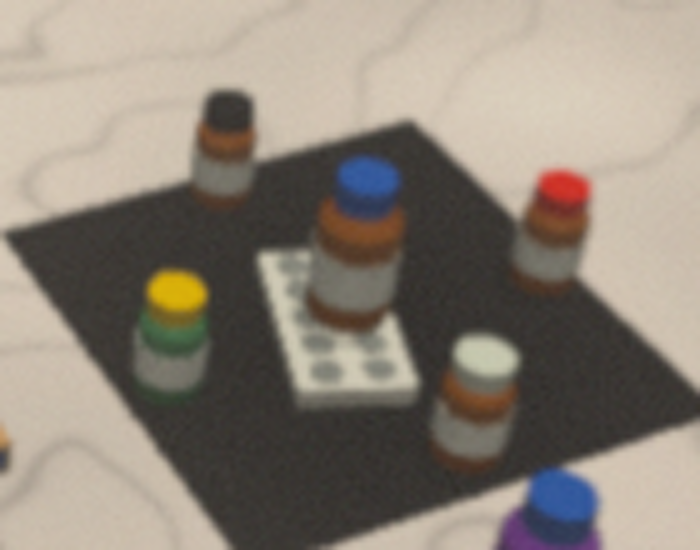

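```bash
cat >> h.py <<'E'
def rayplane(uv,c,z):
    K=np.array(c["mtx"]);d=np.array(c["distortion"])
    p=cv2.undistortPoints(np.array(uv,float).reshape(-1,1,2),K,d).reshape(-1,2)
    R=np.array(c["R"]);o=-R.T@np.array(c["t"])
    D=np.c_[p,np.ones(len(p))]@R
    return o+D*((z-o[2])/D[:,2])[:,None]
def blob(c,lo,hi,box):
    hsv=cv2.cvtColor(np.ascontiguousarray(c["pixels"]),cv2.COLOR_RGB2HSV)
    m=cv2.inRange(hsv,np.array(lo),np.array(hi)); k=np.zeros_like(m);x0,y0,x1,y1=box;k[y0:y1,x0:x1]=m[y0:y1,x0:x1]
    n,l,st,ce=cv2.connectedComponentsWithStats(k)
    return [(st[i,4],ce[i],l==i) for i in np.argsort(-st[1:,4])+1] if n>1 else []
E
python3 - <<'E'
from h import *
for n,z in [("top",None),("scene",None)]:
    c=dict(np.load(n+"0.npz")); P=cloud(c)
    print("==",n)
    B=dict(top=(150,170,270,290),scene=(300,170,440,280))[n]
    b=blob(c,(100,120,60),(130,255,255),B)
    for a,ce,m in b[:1]:
        q=P[m]; print("cap",a,ce,np.median(q,0).round(4), "ray@.095",rayplane([ce],c,.095).round(4), "zmax",np.percentile(q[:,2],[10,50,90]).round(4))
    # plate white
    b=blob(c,(0,0,140),(180,40,255),B)
    for a,ce,m in b[:2]:
        q=P[m];q=q[q[:,2]>-1]; print("white",a,ce,np.median(q,0).round(4))
    # stand
    B=dict(top=(310,140,490,290),scene=(80,160,250,310))[n]
    for nm,lo,hi in [("blue",(100,120,60),(130,255,255)),("green",(60,60,20),(90,255,130))]:
        for a,ce,m in blob(c,lo,hi,B)[:5]:
            q=P[m]; print(nm,a,ce.round(1),np.median(q,0).round(4),rayplane([ce],c,.11).round(4))
    # table depth bias
    m=P[330:350,60:140] if n=="top" else P[330:350,180:220]
    print("table z",np.median(m[...,2]))
E
```

```text
== top
cap 99 [199.55555556 226.68686869] [0.5361 0.2188 0.0943] ray@.095 [[0.5364 0.2192 0.095 ]] zmax [0.0917 0.0943 0.0967]
white 5266 [215.0075959  219.30212685] [ 6.07e-01  1.79e-01 -4.00e-04]
white 364 [210.79395604 228.26923077] [0.5471 0.2042 0.0148]
blue 60 [403.2 220.8] [ 0.5373 -0.2728  0.0874] [[ 0.5324 -0.2645  0.11  ]]
blue 60 [380.2 226.8] [ 0.5267 -0.2127  0.0873] [[ 0.5202 -0.2096  0.11  ]]
blue 45 [408.6 256.6] [ 0.4485 -0.2921  0.0358] [[ 0.4482 -0.2709  0.11  ]]
blue 45 [385.9 263.1] [ 0.4355 -0.2312  0.036 ] [[ 0.4353 -0.2172  0.11  ]]
green 116 [431.6 192.2] [ 0.5892 -0.3215  0.1584] [[ 0.5987 -0.3378  0.11  ]]
green 63 [389.8 208.5] [ 0.5633 -0.2351  0.1103] [[ 0.5629 -0.2351  0.11  ]]
green 2 [385.5 202.5] [ 0.5772 -0.2257  0.1113] [[ 0.5775 -0.226   0.11  ]]
green 2 [388.5 201.5] [ 0.5796 -0.2332  0.1101] [[ 0.5796 -0.2332  0.11  ]]
green 1 [394. 201.] [ 0.5798 -0.2456  0.1131] [[ 0.5804 -0.2464  0.11  ]]
table z -0.0009930312449327188
== scene
cap 110 [411.74545455 269.26363636] [0.7265 0.2187 0.0785] ray@.095 [[0.7396 0.2079 0.095 ]] zmax [0.0771 0.0785 0.0801]
white 6793 [363.24157221 205.52819078] [ 0.3777  0.272  -0.0016]
white 480 [429.16458333 267.99583333] [ 0.6659  0.3078 -0.0012]
blue 40 [148.4 237.7] [ 0.461  -0.2894  0.0368] [[ 0.5471 -0.2738  0.11  ]]
blue 36 [172.9 229.8] [ 0.4378 -0.2354  0.0328] [[ 0.5342 -0.2254  0.11  ]]
blue 2 [180.5 232. ] [ 0.5095 -0.2134  0.0805] [[ 0.5448 -0.2106  0.11  ]]
green 160 [168.3 241.3] [ 0.5667 -0.2361  0.1094] [[ 0.5676 -0.2354  0.11  ]]
green 99 [115.6 241. ] [ 0.5981 -0.3213  0.157 ] [[ 0.5417 -0.3365  0.11  ]]
table z -7.367967817014325e-05
```

Run:
```python
from h import *
c=dict(np.load("top0.npz")); P=cloud(c); z=P[...,2]
def rect(m,zz,nm):
    ys,xs=np.nonzero(m); W=rayplane(np.c_[xs,ys],c,zz)[:,:2]
    r=cv2.minAreaRect((W*1000).astype(np.float32)); print(nm,len(xs),r)
    return W
box=np.zeros(z.shape,bool); box[140:290,310:490]=1
m=box&(abs(z-.26)<.008); rect(m,.26,"lampbar")
q=P[m]; print(np.median(q,0))
# white plate
hsv=cv2.cvtColor(c["pixels"],cv2.COLOR_RGB2HSV)
m=np.zeros(z.shape,np.uint8); m[205:255,190:228]=1
g=(hsv[...,2]>105)&(hsv[...,1]<70)&(m>0)
print(hsv[228,212],hsv[215:245:4,212,2])
n,l,st,ce=cv2.connectedComponentsWithStats(g.astype(np.uint8)); i=np.argmax(st[1:,4])+1
W=rect(l==i,.015,"plate")
# corners by zoom
cor=np.array([(265,193),(370,212),(335,402),(226,384)])/5+[150-.4,170-.4]
C=rayplane(cor,c,.015)[:,:2]; print(C.round(4),C.mean(0)); e=(C[0]+C[1]-C[2]-C[3])/2; print(np.linalg.norm(e),np.degrees(np.arctan2(e[1],e[0])), np.linalg.norm(C[0]-C[1]+C[3]-C[2])/2)
# floor plane: black region & pocket board
m=(hsv[...,2]<60); bb=np.zeros(z.shape,bool); bb[222:262,383:406]=1
f=P[m&bb]; print("floor n",len(f))
n,l,st,ce=cv2.connectedComponentsWithStats((m&bb).astype(np.uint8)); i=np.argmax(st[1:,4])+1; f=P[l==i]
A=np.c_[f[:,:2],np.ones(len(f))]; s=np.linalg.lstsq(A,f[:,2],rcond=None)[0]; nn=np.array([-s[0],-s[1],1]);nn/=np.linalg.norm(nn)
print(st[i],"normal",nn,"tilt",np.degrees(np.arccos(nn[2])),"yaw",np.degrees(np.arctan2(-nn[1],-nn[0])),"mean",f.mean(0), ce[i])
s_=f.mean(0)
# bystander caps
for nm,lo,hi,bx in [("white",(0,0,120),(180,60,255),(188,186,202,200)),("yellow",(18,100,80),(35,255,255),(230,210,250,230)),("red",(0,130,80),(8,255,255),(150,225,170,245)),("redb",(170,130,80),(180,255,255),(150,225,170,245))]:
    for a,ce,mm in blob(c,lo,hi,bx)[:1]: print(nm,a,ce,rayplane([ce],c,.061).round(4))
```

```text
lampbar 2346 ((599.262939453125, -225.61236572265625), (41.962669372558594, 249.85565185546875), 12.474373817443848)
[ 0.59884493 -0.22303158  0.25969808]
[13 32 72] [173 174 128  82  69  71 129 106]
plate 529 ((540.912109375, 212.1068115234375), (57.365699768066406, 99.85478210449219), 79.89286041259766)
[[0.5954 0.2286]
 [0.5835 0.1734]
 [0.4852 0.1923]
 [0.4961 0.2489]] [0.54005259 0.21082192]
0.10065053199285483 -11.226760013305363 0.05705419692887436
floor n 625
[383 222  22  39 625] normal [-0.07200558 -0.86831957  0.49075078] tilt 60.61006015253053 yaw 85.25958191354759 mean [ 0.4894158  -0.25126573  0.05748079] [393.6896 241.1584]
white 123 [194.18699187 190.76422764] [[0.6327 0.2405 0.061 ]]
yellow 112 [240.63392857 219.74107143] [[0.555  0.1237 0.061 ]]
red 89 [159.51685393 234.41573034] [[0.5246 0.3277 0.061 ]]
```

Call:
apply_moves:
  plan:
    - [[100, 0, 0, 1, 0, 0, 0], [100, 0, 0, 1, 0, 0, 0], [100, 0, 0, 1, 0, 0, 0], [100, 0, 0, 1, 0, 0, 0], [100, 0, 0, 1, 0, 0, 0], [100, 0, 0, 1, 0, 0, 0], [100, 0, 0.5, 1, 0.05, 0.1, 0], [100, 0, 1, 1, 0.05, 0.1, 0], [100, 0.5, 1, 0, 0, 0.1, 0.1], [100, 0.5, 1, 0, 0, 0.1, 0.1]]

```text
time_s: 2.23
tcp_pos: [0.1746, -0.516, 0.4034]
ee_rot: [[-0.849, -0.354, -0.392], [-0.405, 0.913, 0.051], [0.34, 0.202, -0.918]]
wrist_force: [0.6, -0.0, -1.2]
gripper_width: 1.0
```

```bash
cat > rec.py <<'E'
from station import sense; import json
s=sense(); 
open("rec.jsonl","a").write(json.dumps([list(s["joints"]),list(s["tcp_pos"]),[list(r) for r in s["ee_rot"]]])+"\n")
print(s["time_s"],s["joints"].round(2),s["tcp_pos"].round(4)); print(s["ee_rot"].round(3), s["gripper_width"],s["wrist_force"].round(1))
E
python3 rec.py
python3 - <<'E'
import json
print(0)
E
```

```text
2.2333 [ -45.58   17.67   13.88   14.61 -104.47  -19.74] [ 0.1746 -0.516   0.4034]
[[-0.849 -0.354 -0.392]
 [-0.405  0.913  0.051]
 [ 0.34   0.202 -0.918]] 0.9998496241204547 [ 0.6 -0.  -1.2]
0
```

Call:
apply_moves:
  plan:
    - [[100, 0.2, 1, 0, 0, -0.12, -0.1], [100, 0.2, 1, 0, 0, -0.12, -0.1], [100, 0.3, 1, 0, 0, -0.12, 0], [100, 0.3, 1, 0, 0, -0.12, 0], [100, 0.3, 1, 0, 0.1, -0.12, 0], [100, 0.3, 1, 0, 0.1, -0.12, 0], [100, 0.3, 1, 0, 0, -0.12, 0]]

```text
time_s: 2.82
tcp_pos: [0.2371, -0.3291, 0.3988]
ee_rot: [[-0.878, -0.335, 0.343], [-0.255, 0.932, 0.259], [-0.406, 0.14, -0.903]]
wrist_force: [-1.0, -1.0, -0.1]
gripper_width: 0.996
```

```bash
python3 rec.py
```

```text
2.8167 [-54.2   -1.81   4.3  -25.59 -96.08 -20.5 ] [ 0.2371 -0.3291  0.3988]
[[-0.878 -0.335  0.343]
 [-0.255  0.932  0.259]
 [-0.406  0.14  -0.903]] 0.9960506503995475 [-1.  -1.  -0.1]
```

Call:
apply_moves:
  plan:
    - [[100, 0.3, 1, 0, 0, -0.12, 0.1], [100, 0.3, 1, 0, 0, -0.12, 0.1], [100, 0.3, 1, 0, 0, 0, 0.1], [100, 0.3, 1, 0, 0, 0, 0.1], [100, 0.3, 1, 0, 0, 0, 0], [100, 0.3, 1, 0, 0, 0, 0], [100, 0.3, 1, 0, 0, 0, 0]]

```text
time_s: 3.4
tcp_pos: [0.2867, -0.1477, 0.4015]
ee_rot: [[-0.638, -0.657, 0.401], [-0.52, 0.752, 0.405], [-0.567, 0.05, -0.822]]
wrist_force: [0.8, -0.4, -0.1]
gripper_width: 0.999
```

```bash
python3 rec.py
```

```text
3.4 [-37.56 -14.    -6.13 -34.45 -92.43 -15.37] [ 0.2867 -0.1477  0.4015]
[[-0.638 -0.657  0.401]
 [-0.52   0.752  0.405]
 [-0.567  0.05  -0.822]] 0.9990811874908021 [ 0.8 -0.4 -0.1]
```

Call:
apply_moves:
  plan:
    - [[100, 0.3, 1, 0.3, 0, 0, 0], [100, 0.3, 1, 0.3, 0, 0, 0], [100, 0.3, 1, 0.3, 0, 0, 0], [100, 0.3, 1, 0, 0, 0, 0], [100, 0.3, 1, 0, 0, 0, 0], [100, 0.3, 1, 0, 0, 0, 0], [100, 0.3, 1, 0, 0, 0, 0]]

```text
time_s: 3.98
tcp_pos: [0.3377, 0.0331, 0.4294]
ee_rot: [[-0.636, -0.65, 0.416], [-0.51, 0.759, 0.404], [-0.578, 0.045, -0.814]]
wrist_force: [0.3, -0.1, -0.6]
gripper_width: 0.999
```

```bash
python3 rec.py
```

```text
3.9833 [ 15.93 -27.4  -15.65 -16.95 -70.45 -64.97] [0.3377 0.0331 0.4294]
[[-0.636 -0.65   0.416]
 [-0.51   0.759  0.404]
 [-0.578  0.045 -0.814]] 0.999434551547794 [ 0.3 -0.1 -0.6]
```

```bash
cat > kin.py <<'E'
import numpy as np, json, itertools
from scipy.spatial.transform import Rotation as Ro
from scipy.optimize import least_squares
def fk(j,p,s4,s6):
    d1,a1,a2,a3,d4,d6,o3=p[:7]; C=Ro.from_rotvec(p[7:10])
    r=np.radians(j)
    R=Ro.from_euler('z',r[0]); t=np.array([0,0,d1])+R.apply([a1,0,0])
    R=R*Ro.from_euler('y',r[1]); t=t+R.apply([0,0,a2])
    R=R*Ro.from_euler('y',-r[2]+o3); t=t+R.apply([d4,0,a3])
    R=R*Ro.from_euler('x',s4*r[3])*Ro.from_euler('y',-r[4])*Ro.from_euler('x',s6*r[5])
    t=t+R.apply([d6,0,0]); return t,R*C
def load():
    D=[json.loads(l) for l in open("rec.jsonl")]
    D.append([[-60.642,22.042,0.453,0,-68.411,-14.817],[.157,-.605,.194],[[-.968,-.2509,-.0006],[-.2509,.968,.0021],[0,.0022,-1]]])
    return D
def fit():
    best=None;D=load()
    C0=[Ro.from_matrix(np.c_[x,np.cross([1,0,0],x),[1,0,0]]).as_rotvec() for x in ([0,1,0],[0,-1,0],[0,0,1],[0,0,-1])]
    for s4,s6 in itertools.product([1,-1],[1,-1]):
        for c0 in C0:
            f=lambda p:np.concatenate([np.r_[t-np.array(P),.3*(R.inv()*Ro.from_matrix(np.array(M))).as_rotvec()] for (j,P,M) in D for t,R in [fk(j,p,s4,s6)]])
            r=least_squares(f,np.r_[.35,.02,.33,.03,.33,.25,0,c0])
            if best is None or r.cost<best[0]: best=(r.cost,r.x,s4,s6,abs(r.fun).max())
    return best
if __name__=="__main__":
    b=fit(); print(b[0],b[1].round(4),b[2:]); np.savez("kin.npz",p=b[1],s=[b[2],b[3]])
E
python3 kin.py
```

```text
0.04269983110710751 [-0.0444  0.1152  0.2213  0.3175  0.315   0.1176  0.0201  2.429  -2.3993
  2.4457] (-1, -1, np.float64(0.14969202828659134))
```

```bash
cat > kin.py <<'E'
import numpy as np, json, itertools
from scipy.spatial.transform import Rotation as Ro
from scipy.optimize import least_squares
E_=Ro.from_euler
def fk(j,p,s,full=False):
    d1,a1,b1,a2,a3,d4,o3,o5,b5,c5,d6=p[:11]; C=Ro.from_rotvec(p[11:14])
    r=np.radians(j)
    R=E_('z',r[0]); t=np.array([0,0,d1])+R.apply([a1,b1,0])
    R=R*E_('y',r[1]); t=t+R.apply([0,0,a2])
    R=R*E_('y',-r[2]+o3); t=t+R.apply([d4,0,a3])
    R=R*E_('x',s[0]*r[3]); t=t+R.apply([0,b5,c5])
    R=R*E_('y',-r[4]+o5)*E_('x',s[1]*r[5])
    t=t+R.apply([d6,0,0]); return t,R*C
def load():
    D=[json.loads(l) for l in open("rec.jsonl")]
    D.append([[-60.642,22.042,0.453,0,-68.411,-14.817],[.157,-.605,.194],[[-.968,-.2509,-.0006],[-.2509,.968,.0021],[0,.0022,-1]]])
    return D
def fit():
    best=None;D=load()
    C0=[Ro.from_matrix(np.c_[x,np.cross([1,0,0],x),[1,0,0]]).as_rotvec() for x in ([0,1,0],[0,-1,0],[0,0,1],[0,0,-1])]
    for s in itertools.product([1,-1],[1,-1]):
      for o in (0,1.57,-1.57):
        for c0 in C0:
            def f(p):
                return np.concatenate([np.r_[t-np.array(P),.3*(R.inv()*Ro.from_matrix(np.array(M))).as_rotvec()] for (j,P,M) in D for t,R in [fk(j,p,s)]]+[1e-3*(p[:11]-x0[:11])])
            x0=np.r_[.3,.0,-.16,.35,.0,.3,o,-o,0,0,.25,c0]
            r=least_squares(f,x0)
            if best is None or r.cost<best[0]: best=(r.cost,r.x,s[0],s[1],abs(r.fun).max())
    return best
if __name__=="__main__":
    b=fit(); print(b[0],b[1].round(4),b[2:]); np.savez("kin.npz",p=b[1],s=[b[2],b[3]])
E
python3 kin.py
```

```text
2.411452152093827e-07 [ 1.6050e-01  4.0000e-04 -1.0000e-04  5.6480e-01  3.0000e-04  4.2150e-01
  3.0000e-04 -1.0000e-04 -1.5970e-01 -0.0000e+00  3.3520e-01 -1.2095e+00
  1.2093e+00 -1.2090e+00] (-1, -1, np.float64(0.0005120839732851606))
```

```bash
cat > ik.py <<'E'
from kin import *
k=np.load("kin.npz"); PP=k["p"]; S=tuple(k["s"])
LO=np.array([-179.83,-69.29,-61.27,-181.25,-171.15,-177.46]);HI=np.array([179.83,118.12,80.66,117.63,-9.14,177.46])
def Rtool(az,tilt,flip=0):
    # tilt: tool z leaning forward along azimuth az; 0 = down; y horizontal
    a=np.radians(az);t=np.radians(tilt)
    z=np.array([np.sin(t)*np.cos(a),np.sin(t)*np.sin(a),-np.cos(t)]); y=np.array([-np.sin(a),np.cos(a),0])*(-1 if flip else 1)
    return np.c_[np.cross(y,z),y,z]
def ik(P,R,seeds=None):
    out=[]
    rng=np.random.default_rng(0)
    if seeds is None: seeds=[LO+(HI-LO)*rng.random(6) for _ in range(25)]
    for s in seeds:
        f=lambda j:(lambda t,Q:np.r_[(t-P)*3,(Q.inv()*Ro.from_matrix(R)).as_rotvec()])(*fk(j,PP,S))
        r=least_squares(f,np.clip(s,LO+.1,HI-.1),bounds=(LO,HI),x_scale=30.)
        if r.cost<1e-8 and not any(np.allclose(r.x,o,atol=1) for o in out): out.append(r.x)
    return out
E
python3 - <<'E'
from ik import *
def show(nm,G,az,tilt):
  for fl in (0,1):
    R=Rtool(az,tilt,fl); P=np.array(G)+R[:,2]*.011
    for s in ik(P,R): print(nm,az,tilt,"flip",fl,s.round(0))
for tilt in (35,45):
    for az in (0,20): show("pick",[.5364,.2192,.053],az,tilt)
    show("place",[.570,-.232,.148],12.2,tilt)
show("plate",[.541,.211,.025],-11,0)
show("pocket",[.487-.008,-.2505,.075],12.2,30)
E
```

```text
place 12.2 35 flip 0 [-19.  14. -17. -33. -32. -35.]
place 12.2 35 flip 1 [-19.  14. -17. -34. -32. 145.]
pick 20 45 flip 0 [   7.   19.  -35. -130.  -12.   51.]
pick 20 45 flip 1 [   7.   19.  -35. -130.  -12. -130.]
place 12.2 45 flip 0 [-27.  15. -17. -54. -33. -11.]
place 12.2 45 flip 1 [-27.  15. -17. -54. -33. 169.]
plate -11 0 flip 0 [  37.   29.  -18.    0.  -43. -138.]
plate -11 0 flip 1 [ 37.  29. -18.  -0. -43.  42.]
pocket 12.2 30 flip 0 [-24.  16. -25. -37. -29. -24.]
pocket 12.2 30 flip 1 [-24.  16. -25. -37. -30. 156.]
```

Run:
```python
from ik import *
def cnt(G,az,tilt):
    R=Rtool(az,tilt,0); P=np.array(G)+R[:,2]*.011
    return [s.round(0).astype(int).tolist() for s in ik(P,R)]
for tilt in (30,33,36,40):
    for az in (-60,-40,-20,-10,0,10,20,40,50,60,80): print("pick",tilt,az,cnt([.5364,.2192,.053],az,tilt))
    print("place",tilt,cnt([.570,-.232,.148],12.2,tilt))
```

```text
pick 30 -60 [[51, 29, -32, 39, -48, 128]]
pick 30 -40 [[47, 24, -44, 59, -35, 129]]
pick 30 -20 [[34, 20, -53, 94, -24, 126]]
pick 30 -10 [[24, 19, -54, 117, -18, 122]]
pick 30 0 []
pick 30 10 []
pick 30 20 []
pick 30 40 []
pick 30 50 [[30, 19, -26, -32, -19, -42]]
pick 30 60 [[26, 21, -22, -38, -27, -25]]
pick 30 80 [[21, 24, -15, -40, -42, -3]]
place 30 [[-16, 15, -17, -25, -34, -44]]
pick 33 -60 [[51, 30, -33, 42, -49, 124]]
pick 33 -40 [[47, 25, -45, 65, -37, 124]]
pick 33 -20 [[33, 21, -54, 102, -26, 119]]
pick 33 -10 []
pick 33 0 []
pick 33 10 []
pick 33 20 []
pick 33 40 []
pick 33 50 [[28, 19, -25, -40, -19, -32]]
pick 33 60 [[23, 21, -21, -44, -28, -17]]
pick 33 80 [[18, 24, -14, -44, -44, 3]]
place 33 [[-17, 14, -17, -30, -33, -39]]
pick 36 -60 [[52, 31, -33, 45, -51, 121]]
pick 36 -40 [[48, 26, -47, 69, -39, 119]]
pick 36 -20 [[32, 21, -55, 108, -29, 113]]
pick 36 -10 []
pick 36 0 []
pick 36 10 []
pick 36 20 []
pick 36 40 []
pick 36 50 [[24, 19, -25, -49, -20, -21]]
pick 36 60 [[20, 21, -21, -51, -29, -8]]
pick 36 80 [[16, 25, -14, -48, -45, 8]]
place 36 [[-19, 14, -17, -35, -32, -33]]
pick 40 -60 [[53, 32, -34, 47, -53, 118]]
pick 40 -40 [[48, 27, -48, 74, -42, 114]]
pick 40 -20 [[32, 22, -56, 114, -34, 107]]
pick 40 -10 []
pick 40 0 []
pick 40 10 [[5, 19, -43, -165, -13, 79]]
pick 40 20 []
pick 40 40 [[25, 18, -27, -59, -11, -20]]
pick 40 50 [[19, 20, -24, -62, -22, -6]]
pick 40 60 [[16, 21, -21, -60, -31, 3]]
pick 40 80 [[12, 26, -13, -54, -47, 14]]
place 40 [[-22, 14, -17, -44, -32, -23]]
```

```bash
cat > stand.py <<'E'
from h import *
def frame(mx,my,yaw):
    a=np.radians(yaw); x=np.array([np.cos(a),np.sin(a),0]);y=np.array([-np.sin(a),np.cos(a),0]);z=np.array([0,0,1.])
    return np.array([mx,my,.110]),x,y,z
E
python3 - <<'E'
from stand import *
from scipy.optimize import least_squares
s=dict(np.load("scene0.npz")); c=dict(np.load("top0.npz"))
b=blob(s,(100,120,60),(130,255,255),(360,195,385,215))
for a,ce,m in b[:1]: print("cap scene",a,ce,rayplane([ce],s,.087).round(4),cloud(s)[m].mean(0).round(4))
# plane fit of pocket floor robustly
P=cloud(c); 
m=np.zeros(P.shape[:2],bool)
poly=np.array([[(297,337),(362,328),(381,470),(312,480)]])/4.+[310-.4,140-.4]
k=np.zeros(m.shape,np.uint8); cv2.fillPoly(k,[np.round(poly[0]).astype(np.int32)],1); f=P[cv2.erode(k,np.ones((3,3)))>0]
A=np.c_[f[:,:2],np.ones(len(f))]; sl=np.linalg.lstsq(A,f[:,2],rcond=None)[0]; nn=np.array([-sl[0],-sl[1],1]);nn/=np.linalg.norm(nn)
print(len(f),"tilt",np.degrees(np.arccos(nn[2])),"yaw",np.degrees(np.arctan2(-nn[1],-nn[0])),"floor z at (.487,-.2505)",sl@[.487,-.2505,1], "resid",np.std(A@sl-f[:,2]))
# overlay
def ov(cam,mx,my,yaw,zp,crop,sc,fn):
    M,x,y,z=frame(mx,my,yaw); O=M-.085*x; O[2]=zp
    px=np.cos(np.pi/6)*x+.5*z; pz=-.5*x+np.cos(np.pi/6)*z
    sets=[]
    for h,col in ((0,(0,255,255)),(.007,(0,165,255))):
        sets.append(([O+a*.0525*px+b*.0305*y+h*pz for a,b in((1,1),(1,-1),(-1,-1),(-1,1))],col))
    L=M+.03*x+np.array([0,0,.15]); sets.append(([L+a*.02*x+b*.125*y for a,b in((1,1),(1,-1),(-1,-1),(-1,1))],(0,0,255)))
    sets.append(([M+a*.014*x+b*.02*y for a,b in((1,1),(1,-1),(-1,-1),(-1,1))],(255,0,255)))
    sets.append(([M+a*.014*x+b*.115*y for a,b in((1,1),(1,-1),(-1,-1),(-1,1))],(255,255,0)))
    im=np.ascontiguousarray(cam["pixels"][crop[1]:crop[3],crop[0]:crop[2],::-1]); im=cv2.resize(im,None,fx=sc,fy=sc,interpolation=cv2.INTER_CUBIC)
    for pts,col in sets:
        uv=(proj(pts,cam)-np.array(crop[:2])+.5)*sc-.5
        cv2.polylines(im,[np.round(uv).astype(np.int32)],True,col,1)
    cv2.imwrite("pics/"+fn,im)
zp=float(sl@[.487,-.2505,1])
ov(c,.570,-.2321,12.2,zp,(310,140,490,290),4,"ov_top.png"); ov(s,.570,-.2321,12.2,zp,(80,160,250,310),4,"ov_sc.png")
E
```

```text
cap scene 81 [373.20987654 205.28395062] [[0.5283 0.2231 0.087 ]] [0.5305 0.2219 0.089 ]
531 tilt 65.03514710864589 yaw 88.46996005184234 floor z at (.487,-.2505) 0.062183119926659036 resid 0.03248173911892251
```

View pics/ov_top.png

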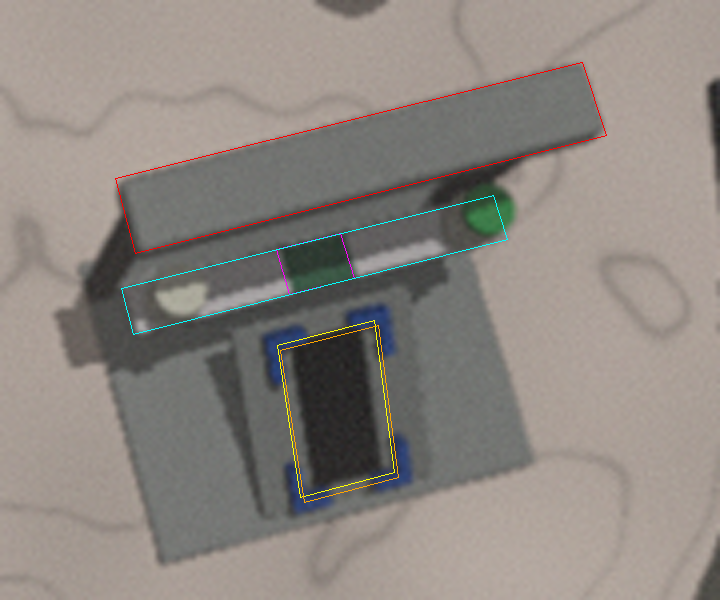

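View pics/ov_sc.png

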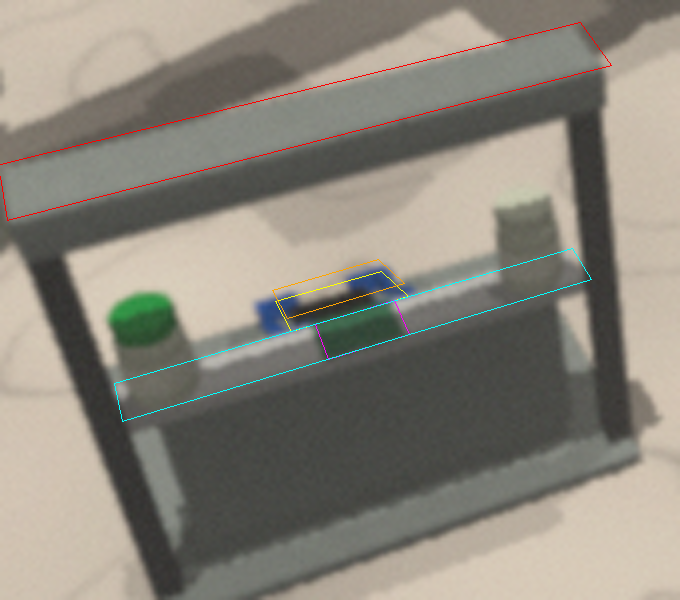

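Run:
```python
from stand import *
c=dict(np.load("top0.npz")); P=cloud(c); m=c["depth"]>0
poly=np.array([(297,337),(362,328),(381,470),(312,480)])/4.+[310-.4,140-.4]
k=np.zeros(m.shape,np.uint8); cv2.fillPoly(k,[np.round(poly).astype(np.int32)],1); f=P[(cv2.erode(k,np.ones((3,3)))>0)&m]
f=f[(f[:,2]>0)&(f[:,2]<.12)]
for _ in range(4):
    A=np.c_[f[:,:2],np.ones(len(f))]; sl=np.linalg.lstsq(A,f[:,2],rcond=None)[0]; r=A@sl-f[:,2]; f=f[abs(r)<max(3*np.std(r),.002)]
nn=np.array([-sl[0],-sl[1],1]);nn/=np.linalg.norm(nn)
print(len(f),"tilt",np.degrees(np.arccos(nn[2])),"yaw",np.degrees(np.arctan2(-nn[1],-nn[0])),"z",sl@[.487,-.2515,1],np.std(r),f.mean(0))
```

```text
528 tilt 30.243788204631365 yaw 12.284342230381858 z 0.05441064309177124 0.0019650075988042067 [ 0.49010811 -0.25294654  0.05600185]
```

```bash
cat > go.py <<'E'
from ik import *
from station import sense
def go(T,R,vmax=.024,wmax=.11,n=None):
    s=sense(); d=np.array(T)-s["tcp_pos"]; w=(Ro.from_matrix(R)*Ro.from_matrix(s["ee_rot"]).inv()).as_rotvec()
    N=n or int(max(np.ceil(abs(d).max()/vmax),np.ceil(np.linalg.norm(w)/wmax),1))
    print("rem d",d.round(4),"w",w.round(3),"| N",N,"row",(d/N/.025).round(2).tolist()+(w/N).round(3).tolist())
    # check path
    j=s["joints"]
    R0=Ro.from_matrix(s["ee_rot"]);
    for i in range(1,N+1):
        q=ik(s["tcp_pos"]+d*i/N,(Ro.from_rotvec(w*i/N)*R0).as_matrix(),[j])
        if not q: print("IK FAIL at",i,j.round(0)); break
        dj=abs(q[0]-j).max(); 
        if dj>10: print("big step",i,(q[0]-j).round(0))
        j=q[0]
    print("end joints",j.round(0))
def grasp(G,az,tilt,flip=0,back=0):
    R=Rtool(az,tilt,flip); return np.array(G)+R[:,2]*(.011-back),R
E
python3 - <<'E'
from go import *
go(*grasp([.5364,.219,.055],65,35,0,.12))
E
```

```text
rem d [ 0.1723  0.1292 -0.2851] w [-0.033 -0.032  0.427] | N 12 row [0.57, 0.43, -0.95, -0.003, -0.003, 0.036]
end joints [ 15.  10. -20. -40. -43. -14.]
```

Call:
apply_moves:
  plan:
    - [[100, 0.57, 0.43, -0.95, -0.003, -0.003, 0.036], [100, 0.57, 0.43, -0.95, -0.003, -0.003, 0.036], [100, 0.57, 0.43, -0.95, -0.003, -0.003, 0.036], [100, 0.57, 0.43, -0.95, -0.003, -0.003, 0.036], [100, 0.57, 0.43, -0.95, -0.003, -0.003, 0.036], [100, 0.57, 0.43, -0.95, -0.003, -0.003, 0.036], [100, 0.57, 0.43, -0.95, -0.003, -0.003, 0.036], [100, 0.57, 0.43, -0.95, -0.003, -0.003, 0.036], [100, 0.57, 0.43, -0.95, -0.003, -0.003, 0.036], [100, 0.57, 0.43, -0.95, -0.003, -0.003, 0.036], [100, 0.57, 0.43, -0.95, -0.003, -0.003, 0.036], [100, 0, 0, 0, 0, 0, 0]]

```text
time_s: 4.98
tcp_pos: [0.4942, 0.1715, 0.1655]
ee_rot: [[-0.308, -0.919, 0.247], [-0.745, 0.394, 0.539], [-0.592, -0.019, -0.805]]
wrist_force: [0.2, 0.4, 1.0]
gripper_width: 1.0
```

Run:
```python
from go import *
go(*grasp([.5364,.219,.055],65,35,0,.12))
from h import *
c=capture("top"); save(c,"t1.png",(150,150,290,290),5); s=capture("scene"); save(s,"s1.png",(280,140,440,280),5)
```

```text
rem d [ 0.0158 -0.0092 -0.0213] w [-0.014  0.026 -0.031] | N 1 row [0.63, -0.37, -0.85, -0.014, 0.026, -0.031]
end joints [ 15.  10. -20. -40. -43. -14.]
```

View pics/s1.png

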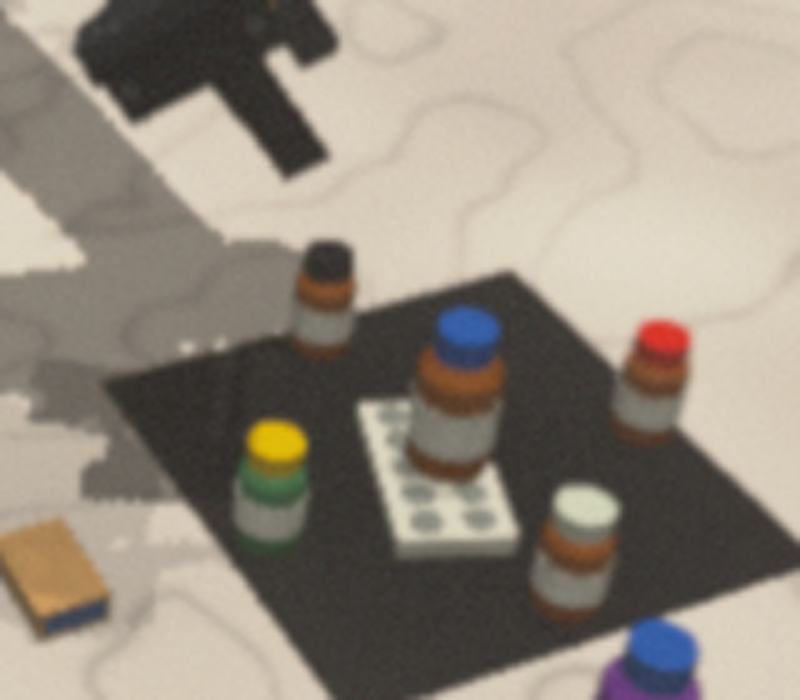

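View pics/t1.png

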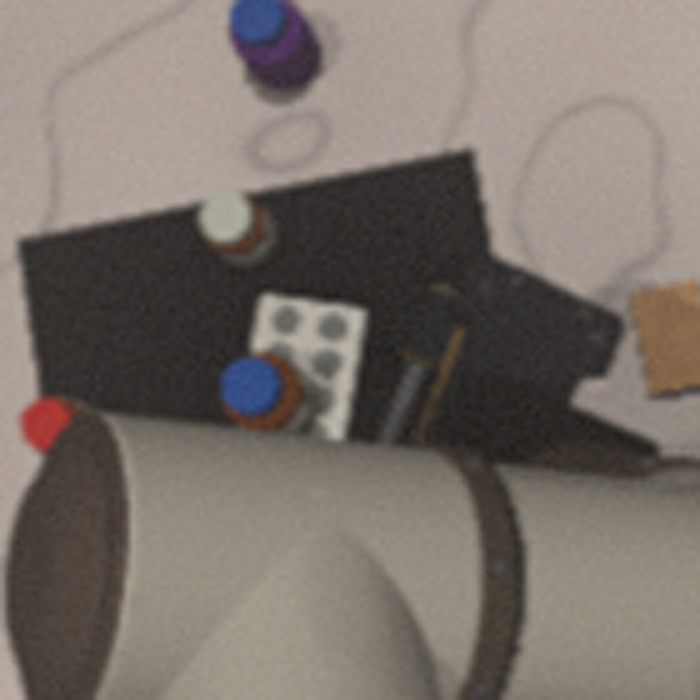

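Call:
apply_moves:
  plan:
    - [[100, 0.63, -0.37, -0.85, -0.014, 0.026, -0.031], [100, 0, 0, 0, 0, 0, 0]]

```text
time_s: 5.25
tcp_pos: [0.5104, 0.161, 0.1516]
ee_rot: [[-0.341, -0.906, 0.252], [-0.742, 0.424, 0.52], [-0.578, -0.01, -0.816]]
wrist_force: [-1.3, 0.3, 0.7]
gripper_width: 0.997
```

Run:
```python
from go import *
go(*grasp([.5364,.219,.055],65,35,0,.05))
go(*grasp([.5364,.219,.055],65,35,0,.0))
```

```text
rem d [ 0.0166  0.0377 -0.0646] w [-0.     0.011  0.001] | N 3 row [0.22, 0.5, -0.86, -0.0, 0.004, 0.0]
end joints [ 18.  16. -20. -45. -37. -10.]
rem d [ 0.0287  0.0637 -0.1056] w [-0.     0.011  0.001] | N 5 row [0.23, 0.51, -0.84, -0.0, 0.002, 0.0]
end joints [ 20.  21. -19. -49. -33.  -6.]
```

Call:
apply_moves:
  plan:
    - [[100, 0.15, 0.32, -0.53, 0, 0.003, 0], [100, 0.15, 0.32, -0.53, 0, 0.003, 0], [100, 0.15, 0.32, -0.53, 0, 0.003, 0], [100, 0.15, 0.32, -0.53, 0, 0.003, 0], [100, 0.15, 0.32, -0.53, 0, 0, 0], [100, 0, 0, 0, 0, 0, 0]]

```text
time_s: 5.75
tcp_pos: [0.5311, 0.2039, 0.0923]
ee_rot: [[-0.337, -0.906, 0.256], [-0.739, 0.423, 0.524], [-0.583, -0.013, -0.812]]
wrist_force: [-0.6, -0.9, -0.6]
gripper_width: 1.0
```

Run:
```python
from go import *
go(*grasp([.5364,.219,.055],65,35,0,.0))
from h import *
s=capture("scene"); save(s,"s2.png",(280,140,440,280),5)
```

```text
rem d [ 0.008   0.0208 -0.0463] w [-0.005  0.017  0.001] | N 2 row [0.16, 0.42, -0.93, -0.002, 0.008, 0.0]
end joints [ 20.  21. -19. -49. -33.  -6.]
```

View pics/s2.png

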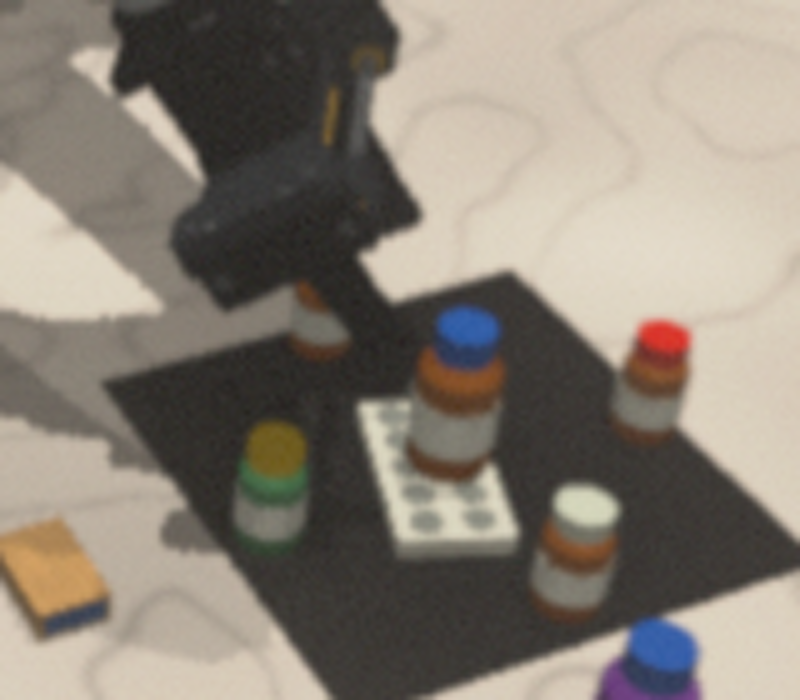

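Call:
apply_moves:
  plan:
    - [[100, 0.11, 0.28, -0.6, 0, 0.005, 0], [100, 0.11, 0.28, -0.6, 0, 0.005, 0], [100, 0.11, 0.28, -0.6, 0, 0.005, 0], [100, 0, 0, 0, 0, 0, 0]]

```text
time_s: 6.13
tcp_pos: [0.5413, 0.2256, 0.0513]
ee_rot: [[-0.339, -0.907, 0.25], [-0.74, 0.421, 0.525], [-0.581, -0.007, -0.814]]
wrist_force: [-0.4, 0.4, -0.3]
gripper_width: 1.002
```

Run:
```python
from go import *
go(*grasp([.5364,.219,.055],65,35,0,.0))
from h import *
s=capture("scene"); save(s,"s3.png",(300,160,440,280),5)
```

```text
rem d [-0.0023 -0.0008 -0.0053] w [-0.006  0.01  -0.002] | N 1 row [-0.09, -0.03, -0.21, -0.006, 0.01, -0.002]
end joints [ 20.  21. -19. -49. -33.  -6.]
```

View pics/s3.png

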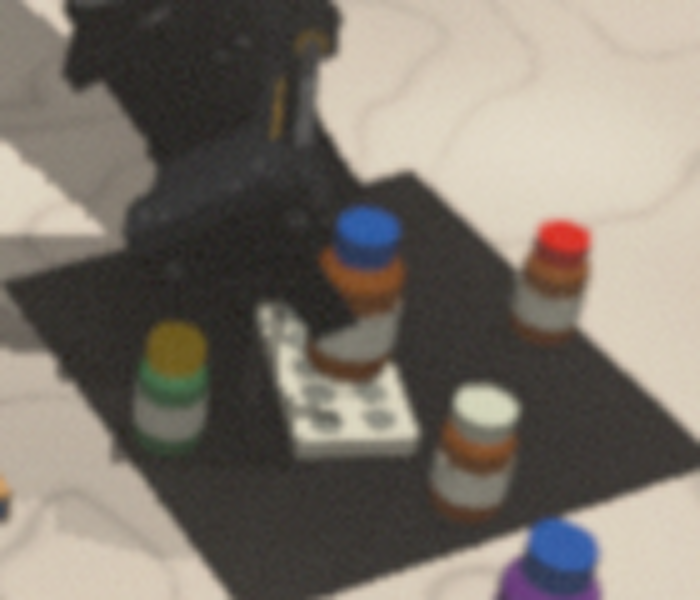

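Call:
apply_moves:
  plan:
    - [[100, -0.09, -0.03, -0.15, -0.005, 0.01, 0], [0, 0, 0, 0, 0, 0, 0], [0, 0, 0, 0, 0, 0, 0], [0, 0, 0, 0, 0, 0, 0], [0, 0, 0, 0, 0, 0, 0], [0, 0, 0, 0, 0, 0, 0], [0, 0, 0, 0, 0, 0, 0], [0, 0, 0, 0, 0, 0, 0]]

```text
time_s: 6.85
tcp_pos: [0.5412, 0.2233, 0.0553]
ee_rot: [[-0.338, -0.907, 0.251], [-0.742, 0.421, 0.522], [-0.579, -0.01, -0.815]]
wrist_force: [-0.6, 0.9, -0.5]
gripper_width: 0.555
```

```bash
python3 rec.py
python3 - <<'E'
from h import *
s=capture("scene"); save(s,"s4.png",(300,160,440,280),5)
E
```

```text
6.85 [ 19.43  20.58 -19.08 -48.17 -33.28  -6.89] [0.5412 0.2233 0.0553]
[[-0.338 -0.907  0.251]
 [-0.742  0.421  0.522]
 [-0.579 -0.01  -0.815]] 0.5546462935387498 [-0.6  0.9 -0.5]
```

View pics/s4.png

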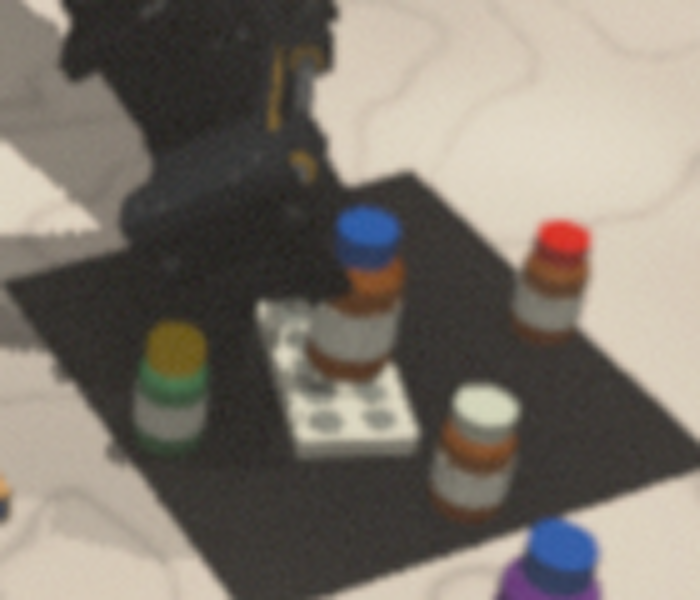

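Call:
apply_moves:
  plan:
    - [[65, -0.04, 0.03, -0.3, 0, 0.01, 0], [0, 0, 0, 0, 0, 0, 0], [0, 0, 0, 0, 0, 0, 0], [0, 0, 0, 0, 0, 0, 0], [0, 0, 0, 0, 0, 0, 0], [0, 0, 0, 0, 0, 0, 0], [0, 0, 0, 0, 0, 0, 0]]

```text
time_s: 7.48
tcp_pos: [0.5404, 0.2259, 0.0506]
ee_rot: [[-0.341, -0.909, 0.241], [-0.741, 0.417, 0.527], [-0.579, 0.001, -0.815]]
wrist_force: [-6.0, -4.5, 15.5]
gripper_width: 0.229
```

Run:
```python
from go import *
go(*grasp([.5364,.219,.055],65,35,0,.0))
```

```text
rem d [-0.0014 -0.0012 -0.0046] w [-0.007  0.002 -0.006] | N 1 row [-0.05, -0.05, -0.18, -0.007, 0.002, -0.006]
end joints [ 20.  21. -19. -49. -33.  -6.]
```

```bash
python3 rec.py
python3 - <<'E'
from h import *
s=capture("scene"); save(s,"s5.png",(300,160,440,280),5)
c=capture("top"); save(c,"t5.png",(150,150,290,290),5)
E
```

```text
7.4833 [ 19.3   21.24 -18.8  -48.75 -33.73  -6.32] [0.5404 0.2259 0.0506]
[[-0.341 -0.909  0.241]
 [-0.741  0.417  0.527]
 [-0.579  0.001 -0.815]] 0.22942240451664742 [-6.  -4.5 15.5]
```

View pics/s5.png

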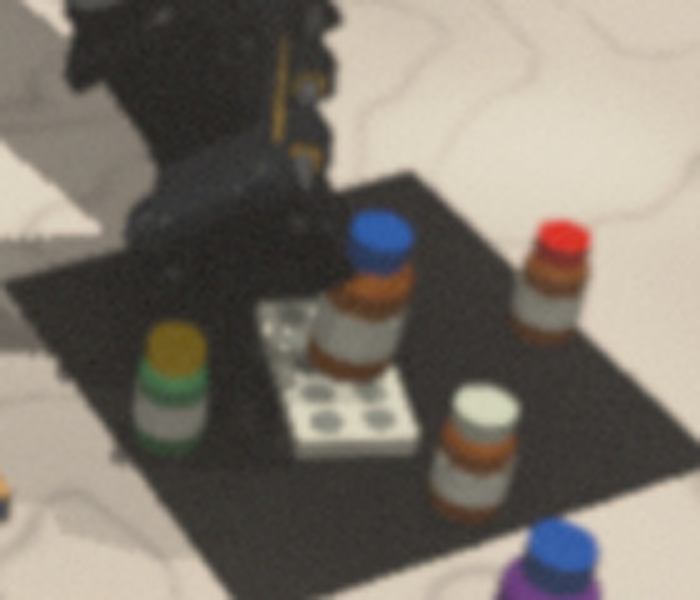

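View pics/t5.png

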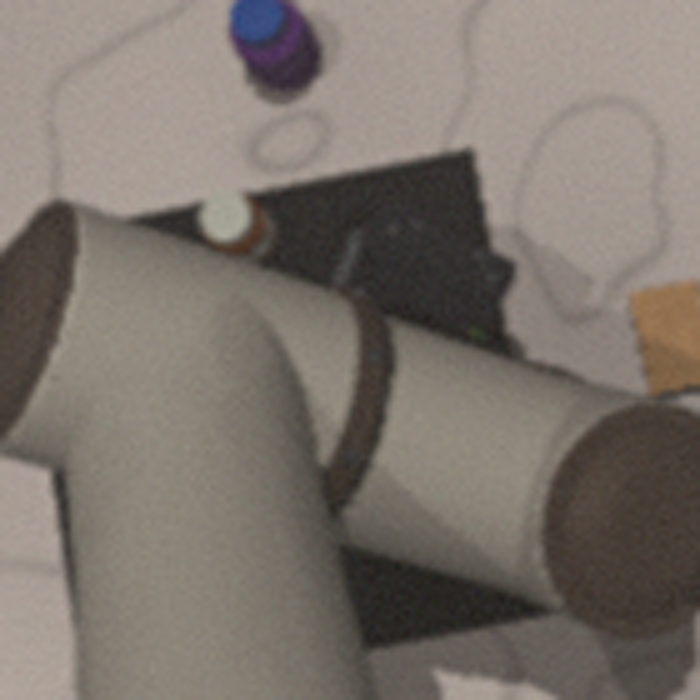

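Call:
apply_moves:
  plan:
    - [[100, 0, 0, 0, 0, 0, 0], [100, 0, 0, 0, 0, 0, 0], [100, 0, 0, 0, 0, 0, 0], [100, 0, 0, 0, 0, 0, 0], [100, 0, 0, 0, 0, 0, 0], [100, 0, 0, 0, 0, 0, 0]]

```text
time_s: 8.08
tcp_pos: [0.5425, 0.2251, 0.0526]
ee_rot: [[-0.338, -0.908, 0.246], [-0.74, 0.419, 0.526], [-0.581, -0.004, -0.814]]
wrist_force: [-0.5, -0.2, -0.4]
gripper_width: 0.495
```

Run:
```python
from h import *
st=sense(); R=st["ee_rot"]; T=st["tcp_pos"]; print(T,st["gripper_width"],st["wrist_force"].round(1))
s=capture("scene")
im=cv2.resize(s["pixels"][160:280,300:440,::-1],None,fx=5,fy=5,interpolation=cv2.INTER_CUBIC)
def dot(X,col):
    uv=(proj([X],s)[0]-[300,160]+.5)*5-.5; cv2.circle(im,tuple(int(v) for v in uv),4,col,-1); return uv.round()
tip=T+.008*R[:,2]
for sg in (1,-1):
    print(dot(tip+sg*.0435*R[:,1],(0,255,0)),dot(tip+sg*.0585*R[:,1],(255,255,0)))
dot(T,(0,0,255)); dot(T-.011*R[:,2],(255,0,255))
cv2.imwrite("pics/s6.png",im)
for l in ("bottle","bottle_mid"):
  for r in recognise(l,s)[:2]: print(l,r["score"],towld(r["at"],s))
b=blob(s,(100,120,60),(130,255,255),(360,195,390,218))
for a,ce,m in b[:1]:
    q=cloud(s)[m]; print("cap",a,ce,q.mean(0).round(4), q[q[:,2]>.09].mean(0))
```

```text
[0.54245817 0.22511866 0.05256961] 0.49526182478220904 [-0.5 -0.2 -0.4]
[384. 260.] [384. 241.]
[381. 377.] [380. 399.]
bottle 0.9 [0.54994269 0.21770553 0.05772225]
bottle 0.84 [0.73636063 0.21051213 0.05057823]
bottle_mid 0.89 [0.553439   0.21396792 0.05473962]
bottle_mid 0.6 [0.74050133 0.2105352  0.05146368]
cap 100 [375.03 206.21] [0.5363 0.2236 0.0903] [0.53820665 0.22280956 0.09318104]
```

View pics/s6.png

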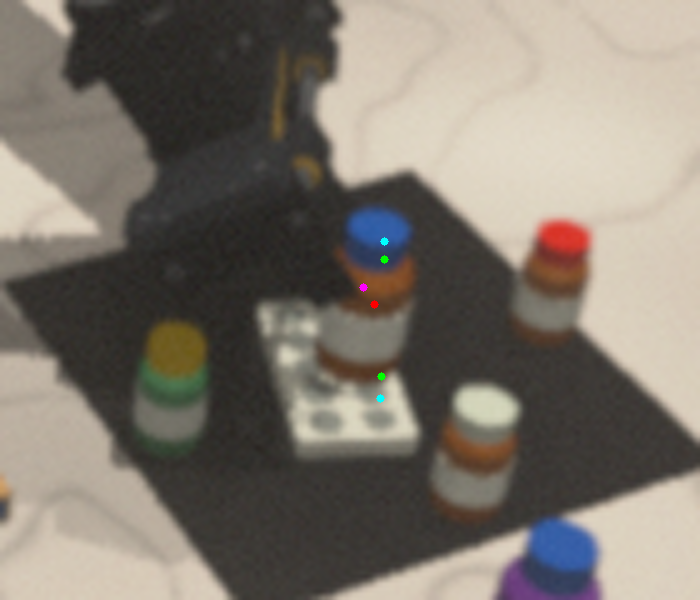

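Call:
apply_moves:
  plan:
    - [[100, -0.2, -0.42, 0.65, 0, 0, 0], [100, -0.2, -0.42, 0.65, 0, 0, 0], [100, -0.2, -0.42, 0.65, 0, 0, 0], [100, -0.2, -0.42, 0.65, 0, 0, 0], [100, 0, 0, 0, 0, 0, 0], [100, 0, 0, 0, 0, 0, 0]]

```text
time_s: 8.73
tcp_pos: [0.5207, 0.1818, 0.1177]
ee_rot: [[-0.341, -0.908, 0.243], [-0.741, 0.418, 0.525], [-0.578, -0.001, -0.816]]
wrist_force: [0.4, -0.0, -0.1]
gripper_width: 0.991
```

Run:
```python
from h import *
st=sense(); R=st["ee_rot"]; T=st["tcp_pos"]; print(T,st["gripper_width"])
for n,crop in (("scene",(280,140,440,280)),("top",(150,150,290,290))):
    s=capture(n); np.savez(n+"7.npz",T=T,Rt=R,**{k:np.array(s[k]) for k in ["pixels","depth","mtx","distortion","R","t"]})
    im=cv2.resize(s["pixels"][crop[1]:crop[3],crop[0]:crop[2],::-1],None,fx=5,fy=5,interpolation=cv2.INTER_CUBIC)
    def dot(X,col):
        uv=(proj([X],s)[0]-crop[:2]+.5)*5-.5; cv2.circle(im,tuple(int(v) for v in uv),4,col,-1); return uv.round()
    tip=T+.008*R[:,2]
    for sg in (1,-1):
        dot(tip+sg*.0435*R[:,1],(0,255,0)),dot(tip+sg*.0585*R[:,1],(255,255,0))
        dot(tip+sg*.0585*R[:,1]-.07*R[:,2],(255,255,0))
    dot(T,(0,0,255)); dot(T-.011*R[:,2],(255,0,255))
    cv2.imwrite("pics/%s7.png"%n,im)
```

```text
[0.52070664 0.18178788 0.11774464] 0.9910987545543725
```

View pics/scene7.png

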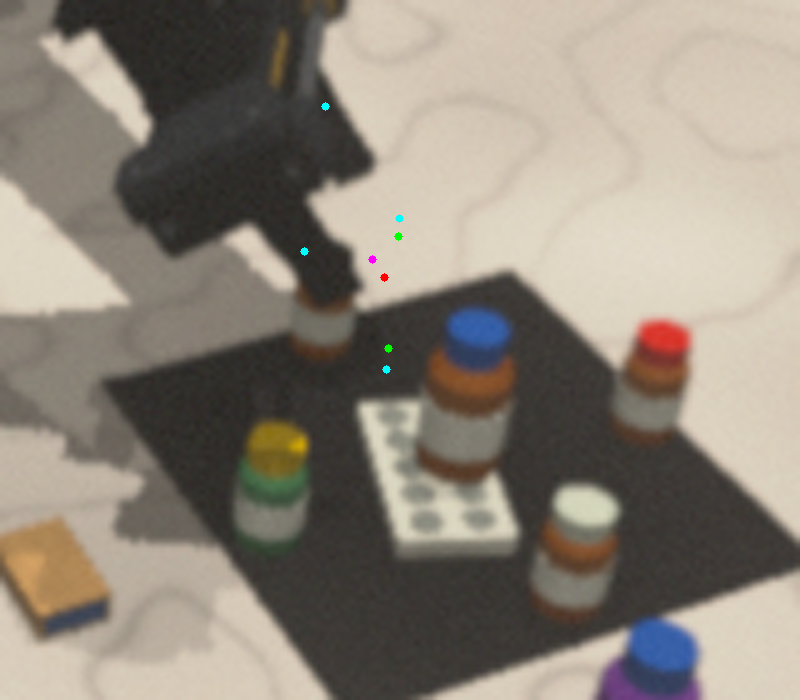

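View pics/top7.png

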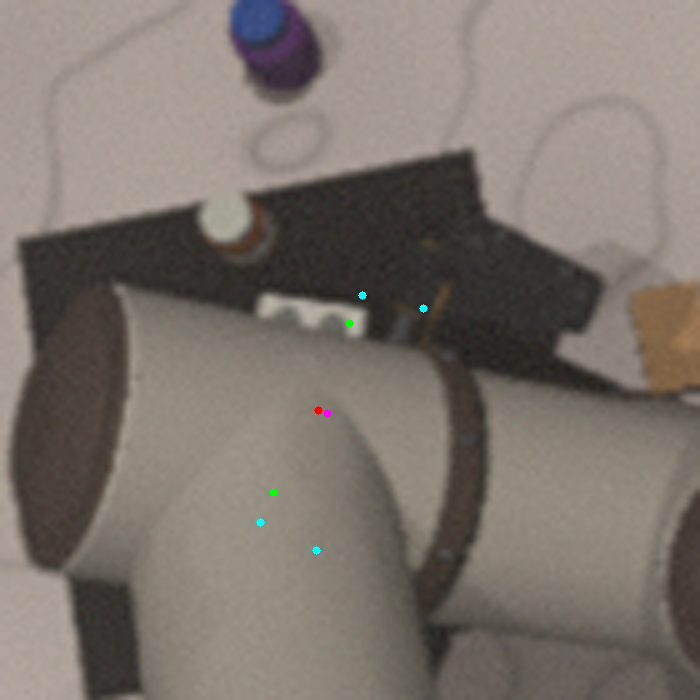

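Run:
```python
from h import *
for n in ("scene","top"):
    s=dict(np.load(n+"7.npz")); P=cloud(s); T=s["T"];R=s["Rt"]
    m=(s["depth"]>0)
    L=(P-T)@R
    # all points near tool and above table z>.07
    k=m&(np.linalg.norm(L,axis=-1)<.22)&(P[...,2]>.075)&(np.linalg.norm(P[...,:2]-[.54,.222],axis=-1)>.025)
    q=L[k]; print(n,k.sum())
    for a in np.arange(-.20,.05,.01):
        z=q[(q[:,2]>=a)&(q[:,2]<a+.01)]
        if len(z)>3: print(round(a,3),len(z),"x",np.percentile(z[:,0],[2,98]).round(3),"y",np.percentile(z[:,1],[2,50,98]).round(3))
```

```text
scene 3449
-0.2 318 x [-0.036  0.036] y [-0.053 -0.047  0.001]
-0.19 129 x [-0.033  0.025] y [-0.053 -0.05  -0.003]
-0.18 140 x [-0.022  0.023] y [-0.053 -0.05   0.005]
-0.17 140 x [-0.021  0.022] y [-0.053 -0.05   0.01 ]
-0.16 162 x [-0.022  0.022] y [-0.053 -0.049  0.012]
-0.15 565 x [-0.033  0.034] y [-0.095 -0.056  0.089]
-0.14 297 x [-0.035  0.034] y [-0.097 -0.092  0.079]
-0.13 262 x [-0.036  0.036] y [-0.095 -0.089  0.083]
-0.12 310 x [-0.036  0.035] y [-0.089 -0.076  0.079]
-0.11 227 x [-0.036  0.036] y [-0.089 -0.086  0.076]
-0.1 43 x [-0.033  0.029] y [-0.089 -0.085  0.05 ]
-0.09 36 x [-0.009  0.012] y [-0.062 -0.059  0.05 ]
-0.08 62 x [-0.01   0.012] y [-0.06  -0.056  0.055]
-0.07 63 x [-0.009  0.012] y [-0.057 -0.054  0.053]
-0.06 61 x [-0.009  0.012] y [-0.056 -0.052  0.049]
-0.05 77 x [-0.009  0.011] y [-0.055 -0.051  0.049]
-0.04 84 x [-0.009  0.012] y [-0.054 -0.05   0.05 ]
-0.03 10 x [-0.007  0.011] y [-0.052  0.042  0.045]
top 1201
-0.2 179 x [-0.038  0.022] y [-0.052 -0.045 -0.034]
-0.19 7 x [-0.037 -0.001] y [-0.041 -0.04  -0.038]
-0.16 12 x [-0.025 -0.021] y [-0.05  -0.045 -0.041]
-0.15 445 x [-0.036  0.036] y [-0.096 -0.075  0.077]
-0.14 223 x [-0.038  0.036] y [-0.096 -0.077  0.02 ]
-0.13 96 x [-0.039  0.036] y [-0.092 -0.062 -0.046]
-0.12 77 x [-0.039 -0.025] y [-0.087 -0.054 -0.035]
-0.11 25 x [-0.039 -0.033] y [-0.086 -0.068 -0.044]
-0.08 6 x [-0.009 -0.003] y [-0.049 -0.048 -0.046]
-0.06 6 x [-0.012  0.002] y [-0.053 -0.051 -0.045]
-0.05 10 x [-0.011  0.004] y [-0.052 -0.047 -0.045]
-0.04 7 x [-0.013 -0.009] y [-0.054 -0.049 -0.046]
```

```bash
sed -i 's/R\[:,2\]\*(.011-back)/R[:,2]*(.0475-back)/' go.py
python3 - <<'E'
from h import *
for f in ("scene0","scene7"):
    s=dict(np.load(f+".npz"))
    a,ce,m=blob(s,(100,120,60),(130,255,255),(360,190,390,220))[0]
    q=cloud(s)[m]; q=q[(abs(q[:,2]-.085)<.02)]; print(f,a,ce,q.mean(0).round(4),np.median(q,0).round(4),"top",q[q[:,2]>.09].mean(0).round(4))
    # body label: points z .03-.06 near bottle; circle fit
    P=cloud(s).reshape(-1,3); k=(np.linalg.norm(P[:,:2]-[.54,.22],axis=1)<.03)&(P[:,2]>.022)&(P[:,2]<.065); q=P[k][:,:2]
    from scipy.optimize import least_squares
    r=least_squares(lambda c:np.linalg.norm(q-c,axis=1)-.020,[.54,.22],loss="soft_l1",f_scale=.002); print("circle",k.sum(),r.x.round(4),np.std(r.fun))
    # same for b4,b3 etc
    for c0 in ([.425,.194],[.555,.1237],[.6327,.2405],[.5246,.3277]):
        k=(np.linalg.norm(P[:,:2]-c0,axis=1)<.024)&(P[:,2]>.012)&(P[:,2]<.042); q=P[k][:,:2]
        r=least_squares(lambda c:np.linalg.norm(q-c,axis=1)-.016,c0,loss="soft_l1",f_scale=.002); print(k.sum(),r.x.round(4))
E
```

```text
scene0 81 [373.20987654 205.28395062] [0.5365 0.2185 0.0935] [0.5367 0.218  0.0936] top [0.5365 0.2185 0.0935]
circle 247 [0.5349 0.2191] 0.0011538186275699283
116 [0.4211 0.1982]
142 [0.5532 0.1235]
156 [0.6255 0.2391]
137 [0.5227 0.3293]
scene7 92 [375.2173913 206.       ] [0.5393 0.2223 0.093 ] [0.5399 0.222  0.0932] top [0.5386 0.2227 0.0933]
circle 246 [0.5366 0.2234] 0.0010947863609416049
108 [0.4211 0.1982]
140 [0.5531 0.1234]
157 [0.6252 0.239 ]
137 [0.5231 0.3293]
```

Run:
```python
from go import *
for G,azs,tl in (([.538,.2232,.055],(50,60,70,80),(30,35,40)),([.570,-.2335,.150],(12.2,),(30,35,40)),([.5415,.2115,.025],(-11,),(0,)),([.487-.008,-.2515,.055+.0145],(12.2,),(30,))):
  for az in azs:
    for t in tl:
      for fl in (0,1):
        P,R=grasp(G,az,t,fl)
        print(G,az,t,fl,[q.round(0).astype(int).tolist() for q in ik(P,R)])
```

```text
[0.538, 0.2232, 0.055] 50 30 0 [[31, 24, -24, -35, -17, -39]]
[0.538, 0.2232, 0.055] 50 30 1 [[31, 24, -24, -35, -17, 141]]
[0.538, 0.2232, 0.055] 50 35 0 [[26, 23, -22, -50, -18, -21]]
[0.538, 0.2232, 0.055] 50 35 1 [[26, 23, -22, -50, -18, 159]]
[0.538, 0.2232, 0.055] 50 40 0 [[20, 24, -21, -66, -21, -2]]
[0.538, 0.2232, 0.055] 50 40 1 []
[0.538, 0.2232, 0.055] 60 30 0 [[27, 24, -20, -41, -25, -23]]
[0.538, 0.2232, 0.055] 60 30 1 [[27, 24, -20, -41, -25, 157]]
[0.538, 0.2232, 0.055] 60 35 0 [[22, 25, -19, -52, -26, -9]]
[0.538, 0.2232, 0.055] 60 35 1 [[22, 25, -19, -52, -26, 171]]
[0.538, 0.2232, 0.055] 60 40 0 [[17, 25, -19, -63, -29, 5]]
[0.538, 0.2232, 0.055] 60 40 1 [[17, 25, -19, -63, -29, -175]]
[0.538, 0.2232, 0.055] 70 30 0 [[24, 26, -17, -42, -32, -11]]
[0.538, 0.2232, 0.055] 70 30 1 [[24, 26, -17, -42, -32, 169]]
[0.538, 0.2232, 0.055] 70 35 0 [[20, 26, -16, -51, -34, 0]]
[0.538, 0.2232, 0.055] 70 35 1 []
[0.538, 0.2232, 0.055] 70 40 0 [[16, 27, -16, -60, -37, 11]]
[0.538, 0.2232, 0.055] 70 40 1 [[16, 27, -16, -60, -37, -169]]
[0.538, 0.2232, 0.055] 80 30 0 [[22, 27, -14,
[... 236 characters left out ...]
.538, 0.2232, 0.055] 80 40 1 [[15, 29, -13, -56, -45, -164]]
[0.57, -0.2335, 0.15] 12.2 30 0 [[-15, 18, -16, -26, -31, -43]]
[0.57, -0.2335, 0.15] 12.2 30 1 [[-15, 18, -16, -27, -31, 137]]
[0.57, -0.2335, 0.15] 12.2 35 0 [[-18, 18, -16, -36, -30, -33]]
[0.57, -0.2335, 0.15] 12.2 35 1 [[-18, 18, -16, -36, -30, 147]]
[0.57, -0.2335, 0.15] 12.2 40 0 [[-21, 18, -16, -46, -30, -21]]
[0.57, -0.2335, 0.15] 12.2 40 1 [[-21, 18, -16, -46, -30, 159]]
[0.5415, 0.2115, 0.025] -11 0 0 [[37, 32, -20, 0, -39, -138]]
[0.5415, 0.2115, 0.025] -11 0 1 [[37, 32, -20, 0, -39, 42]]
[0.479, -0.2515, 0.0695] 12.2 30 0 [[-24, 20, -24, -42, -26, -19]]
[0.479, -0.2515, 0.0695] 12.2 30 1 [[-24, 20, -24, -42, -26, 161]]
```

All reachable. The depth cloud shows the fingertips about 36 mm behind where the stated tool offset puts them, so I've corrected for that. Now I'll redo the grasp.

Run:
```python
from go import *
go(*grasp([.538,.2232,.055],65,35,0,.05)); go(*grasp([.538,.2232,.055],65,35,0,0))
```

```text
rem d [ 0.0166  0.0398 -0.0601] w [-0.004  0.003 -0.005] | N 3 row [0.22, 0.53, -0.8, -0.001, 0.001, -0.002]
end joints [ 20.  20. -19. -47. -34.  -8.]
rem d [ 0.0287  0.0658 -0.1011] w [-0.004  0.003 -0.005] | N 5 row [0.23, 0.53, -0.81, -0.001, 0.001, -0.001]
end joints [ 21.  25. -18. -52. -30.  -4.]
```

Call:
apply_moves:
  plan:
    - [[100, 0.16, 0.4, -0.6, 0, 0, 0], [100, 0.16, 0.4, -0.6, 0, 0, 0], [100, 0.16, 0.4, -0.6, 0, 0, 0], [100, 0.16, 0.4, -0.6, 0, 0, 0], [100, 0.1, 0.25, -0.4, 0, 0, 0], [100, 0, 0, 0, 0, 0, 0]]

```text
time_s: 9.33
tcp_pos: [0.5393, 0.2317, 0.0395]
ee_rot: [[-0.344, -0.908, 0.238], [-0.743, 0.418, 0.523], [-0.575, 0.003, -0.818]]
wrist_force: [1.1, -1.3, -0.0]
gripper_width: 0.999
```

Run:
```python
from go import *
go(*grasp([.538,.2232,.055],65,35,0,0))
```

```text
rem d [ 0.0103  0.0162 -0.0234] w [-0.003 -0.002 -0.005] | N 1 row [0.41, 0.65, -0.94, -0.003, -0.002, -0.005]
end joints [ 21.  25. -18. -52. -30.  -4.]
```

Call:
apply_moves:
  plan:
    - [[100, 0.2, 0.32, -0.47, 0, 0, 0], [100, 0.2, 0.32, -0.47, 0, 0, 0], [100, 0, 0, 0, 0, 0, 0]]

```text
time_s: 9.58
tcp_pos: [0.549, 0.2482, 0.0137]
ee_rot: [[-0.344, -0.909, 0.235], [-0.744, 0.417, 0.522], [-0.573, 0.005, -0.82]]
wrist_force: [0.0, 0.2, 0.4]
gripper_width: 1.002
```

Run:
```python
from go import *
go(*grasp([.538,.2232,.055],65,35,0,0))
from h import *
s=capture("scene"); save(s,"s8.png",(300,160,440,280),5)
```

```text
rem d [ 0.0005 -0.0003  0.0024] w [-0.001 -0.005 -0.006] | N 1 row [0.02, -0.01, 0.1, -0.001, -0.005, -0.006]
end joints [ 21.  25. -18. -52. -30.  -4.]
```

View pics/s8.png

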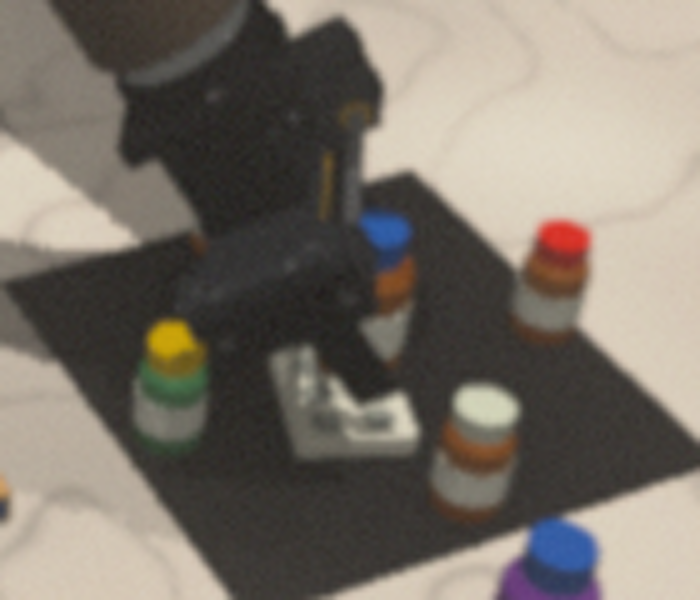

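Call:
apply_moves:
  plan:
    - [[0, 0, 0, 0.06, 0, 0, 0], [0, 0, 0, 0, 0, 0, 0], [0, 0, 0, 0, 0, 0, 0], [0, 0, 0, 0, 0, 0, 0], [0, 0, 0, 0, 0, 0, 0], [0, 0, 0, 0, 0, 0, 0], [0, 0, 0, 0, 0, 0, 0], [0, 0, 0, 0, 0, 0, 0], [0, 0, 0, 0, 0, 0, 0], [0, 0, 0, 0, 0, 0, 0], [0, 0, 0, 0, 0, 0, 0]]

```text
time_s: 10.55
tcp_pos: [0.5494, 0.2461, 0.0212]
ee_rot: [[-0.34, -0.909, 0.24], [-0.743, 0.417, 0.523], [-0.576, -0.0, -0.817]]
wrist_force: [-0.7, -0.2, 1.0]
gripper_width: 0.452
```

Run:
```python
from go import *
go(*grasp([.538,.2232,.055],65,35,0,0))
from h import *
s=capture("scene"); save(s,"s9.png",(300,160,440,280),5)
```

```text
rem d [ 0.0002  0.0018 -0.0051] w [-0.003  0.002 -0.006] | N 1 row [0.01, 0.07, -0.2, -0.003, 0.002, -0.006]
end joints [ 21.  25. -18. -52. -30.  -4.]
```

View pics/s9.png

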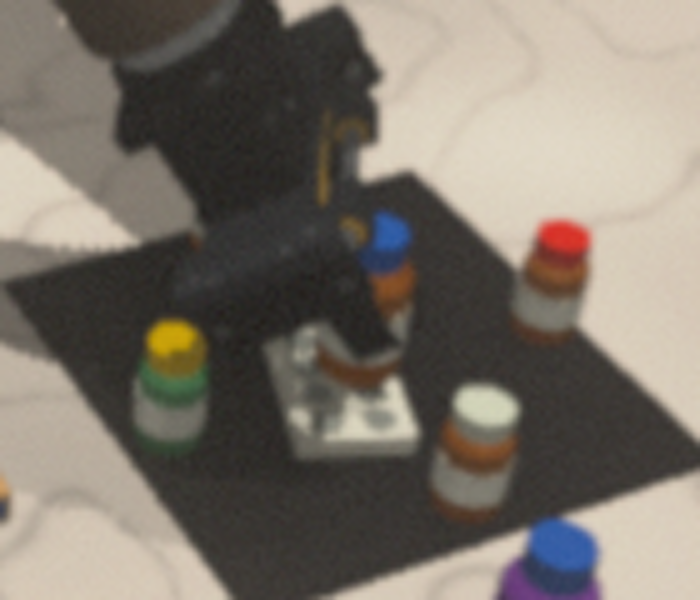

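Call:
apply_moves:
  plan:
    - [[0, 0, 0, 0.5, 0, 0, 0], [0, 0, 0, 0.8, 0, 0, 0], [0, 0, 0, 0.8, 0, 0, 0], [0, 0, 0, 0.8, 0, 0, 0], [0, 0, 0, 0.8, 0, 0, 0], [0, 0, 0, 0.8, 0, 0, 0], [0, 0, 0, 0, 0, 0, 0]]

```text
time_s: 11.18
tcp_pos: [0.5452, 0.2437, 0.1322]
ee_rot: [[-0.349, -0.908, 0.231], [-0.746, 0.418, 0.519], [-0.568, 0.009, -0.823]]
wrist_force: [0.9, 0.8, -1.4]
gripper_width: 0.45
```

```bash
python3 rec.py
python3 - <<'E'
from h import *
s=capture("scene"); save(s,"s10.png",(300,140,440,280),5)
st=sense(); P=cloud(s); T=st["tcp_pos"]; R=st["ee_rot"]; z0=T[2]
a,ce,m=blob(s,(100,120,60),(130,255,255),(350,150,400,220))[0]
q=P[m]; print("cap",a,ce,q.mean(0).round(4), np.percentile(q[:,2],[5,95]).round(4)); print("grasp pt",(T-.0475*R[:,2]).round(4))
E
```

```text
11.1833 [ 24.02  14.64 -16.03 -37.6  -38.49 -23.26] [0.5452 0.2437 0.1322]
[[-0.349 -0.908  0.231]
 [-0.746  0.418  0.519]
 [-0.568  0.009 -0.823]] 0.449619626126258 [ 0.9  0.8 -1.4]
cap 44 [382.70454545 164.86363636] [0.5426 0.221  0.205 ] [0.2027 0.2066]
grasp pt [0.5332 0.2189 0.1692]
```

View pics/s10.png

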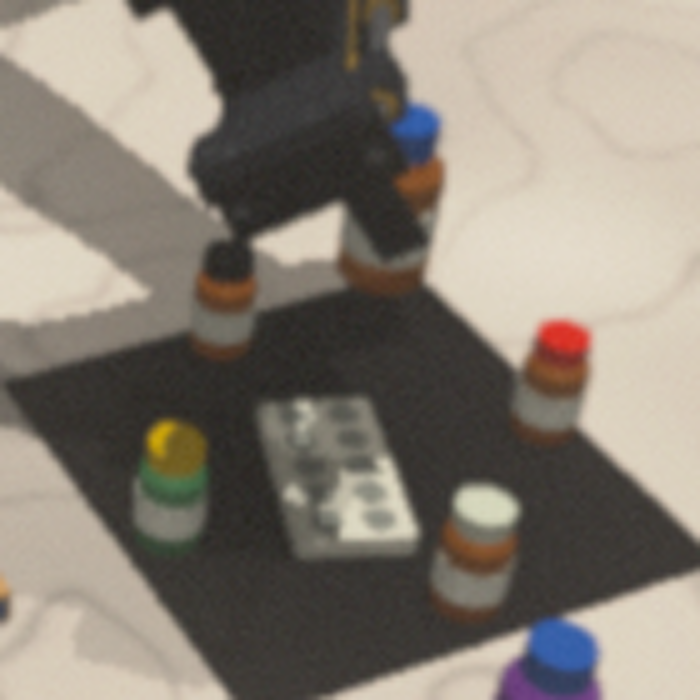

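Run:
```python
from go import *
go(*grasp([.4527,-.2588,.1825],12.2,35,0,0),n=24)
```

```text
rem d [-0.0647 -0.4966  0.0136] w [-0.004 -0.015 -0.926] | N 24 row [-0.11, -0.83, 0.02, -0.0, -0.001, -0.039]
end joints [-27.   8. -23. -38. -37. -24.]
```

Call:
apply_moves:
  plan:
    - [[0, -0.1, -0.4, 0.1, 0, 0, -0.02], [0, -0.1, -0.8, 0.05, 0, 0, -0.039], [0, -0.1, -0.8, 0.05, 0, 0, -0.039], [0, -0.1, -0.8, 0.05, 0, 0, -0.039], [0, -0.1, -0.8, 0.05, 0, 0, -0.039], [0, -0.1, -0.8, 0.05, 0, 0, -0.039], [0, -0.1, -0.8, 0.05, 0, 0, -0.039], [0, -0.1, -0.8, 0.05, 0, 0, -0.039], [0, -0.1, -0.8, 0, 0, 0, -0.039], [0, -0.1, -0.8, 0, 0, 0, -0.039], [0, -0.1, -0.6, 0, 0, 0, -0.039], [0, -0.1, -0.4, 0, 0, 0, -0.03]]

```text
time_s: 12.23
tcp_pos: [0.4965, 0.0131, 0.1213]
ee_rot: [[-0.673, -0.617, 0.407], [-0.502, 0.786, 0.361], [-0.543, 0.039, -0.839]]
wrist_force: [-0.3, -0.4, -1.0]
gripper_width: 0.446
```

Run:
```python
from go import *
go(*grasp([.4527,-.2588,.1825],12.2,35,0,0),n=12)
print(sense()["gripper_width"])
```

```text
rem d [-0.0172 -0.2661  0.0223] w [-0.02  -0.05  -0.453] | N 12 row [-0.06, -0.89, 0.07, -0.002, -0.004, -0.038]
end joints [-27.   8. -23. -38. -37. -24.]
0.44586059711156834
```

Call:
apply_moves:
  plan:
    - [[0, -0.1, -0.5, 0.2, -0.003, -0.006, -0.03], [0, -0.1, -0.8, 0.2, -0.002, -0.006, -0.038], [0, -0.1, -0.8, 0.2, -0.002, -0.006, -0.038], [0, -0.1, -0.8, 0.2, -0.002, -0.006, -0.038], [0, -0.1, -0.8, 0.2, -0.002, -0.006, -0.038], [0, -0.05, -0.8, 0.1, -0.002, -0.005, -0.038], [0, -0.05, -0.8, 0.1, -0.002, -0.005, -0.038], [0, -0.05, -0.8, 0.1, -0.002, -0.005, -0.038], [0, -0.05, -0.8, 0.1, -0.002, 0, -0.038], [0, -0.05, -0.8, 0, 0, 0, -0.038], [0, 0, -0.8, 0, 0, 0, -0.038], [0, 0, -0.5, 0, 0, 0, -0.02]]

```text
time_s: 13.23
tcp_pos: [0.4651, -0.2238, 0.1522]
ee_rot: [[-0.812, -0.202, 0.548], [-0.163, 0.979, 0.119], [-0.56, 0.007, -0.828]]
wrist_force: [0.0, 0.5, -1.4]
gripper_width: 0.457
```

Run:
```python
from go import *
go(*grasp([.4527,-.2588,.1825],12.2,35,0,0))
from h import *
s=capture("scene"); save(s,"s11.png",(70,120,270,280),4)
c=capture("top"); save(c,"t11.png",(310,140,490,290),4)
```

```text
rem d [ 0.0143 -0.0293 -0.0086] w [-0.004 -0.017  0.009] | N 2 row [0.29, -0.59, -0.17, -0.002, -0.009, 0.005]
end joints [-27.   8. -23. -38. -37. -24.]
```

View pics/s11.png

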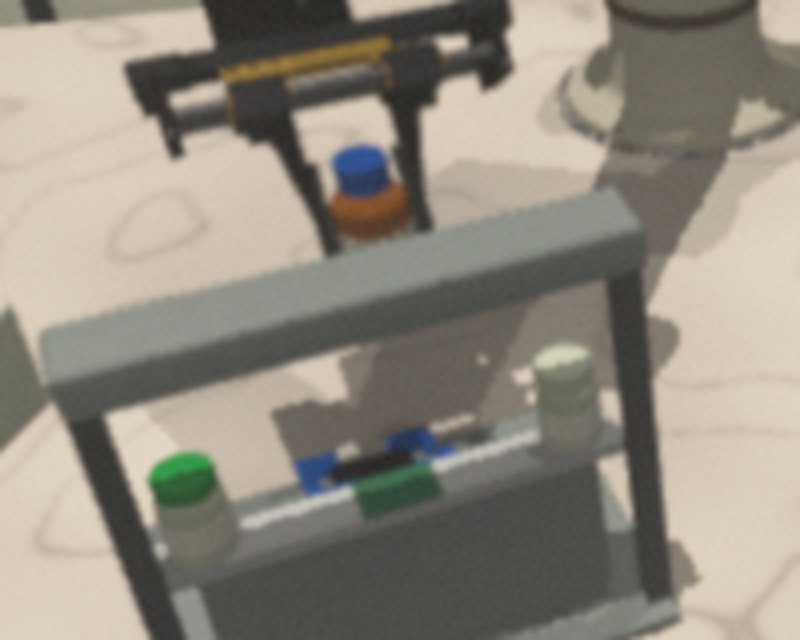

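View pics/t11.png

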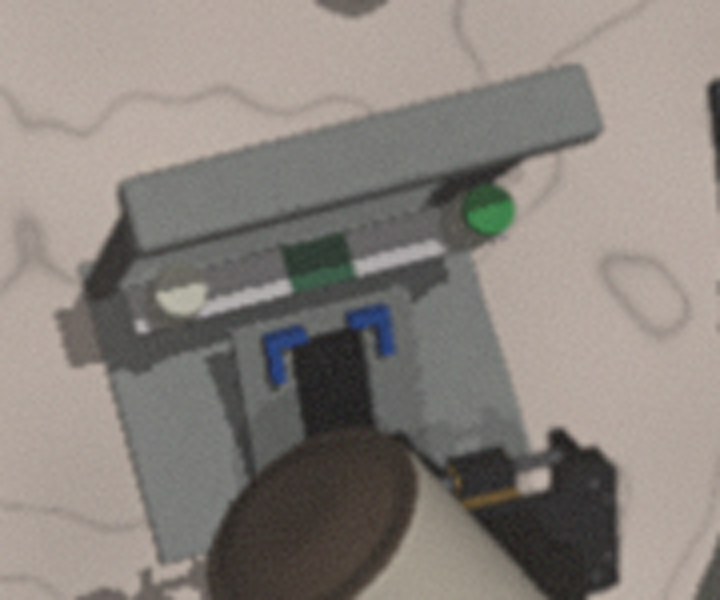

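```bash
cat > bot.py <<'E'
from h import *
from scipy.optimize import least_squares
def bottle(s,c0,zt):
    """c0 approx xy axis, zt approx cap top z. returns centre of cap & body by circle fits"""
    P=cloud(s); hs=cv2.cvtColor(np.ascontiguousarray(s["pixels"]),cv2.COLOR_RGB2HSV)
    blue=(hs[...,0]>100)&(hs[...,0]<130)&(hs[...,1]>120); am=((hs[...,0]<16)&(hs[...,1]>110))
    near=(np.linalg.norm(P[...,:2]-c0,axis=-1)<.035)&(s["depth"]>0)
    out=[]
    for m,r,lo,hi in ((blue,.014,zt-.014,zt-.003),(am,.020,zt-.04,zt-.025)):
        q=P[m&near]; q=q[(q[:,2]>lo)&(q[:,2]<hi)]
        if len(q)<5: print("few",len(q)); out.append(None); continue
        f=least_squares(lambda c:np.linalg.norm(q[:,:2]-c,axis=1)-r,c0,loss="soft_l1",f_scale=.002)
        out.append(np.r_[f.x,q[:,2].mean()]); print("r",r,len(q),f.x.round(4),q[:,2].mean().round(4),"sd",np.std(f.fun).round(4))
    q=P[blue&near]; top=q[q[:,2]>np.percentile(q[:,2],60)]; print("captop z",np.percentile(q[:,2],[50,90,97]).round(4),"top mean",top.mean(0).round(4))
    return out
E
python3 - <<'E'
from bot import *
st=sense();R=st["ee_rot"];T=st["tcp_pos"]; G=T-.0475*R[:,2]; print("G",G.round(4))
s=capture("scene"); bottle(s,G[:2],G[2]+.0375)
s0=dict(np.load("scene7.npz")); bottle(s0,np.array([.538,.2232]),.095)
E
```

```text
G [ 0.4392 -0.2294  0.1913]
r 0.014 58 [ 0.445  -0.2379] 0.2244 sd 0.0046
r 0.02 109 [ 0.4421 -0.2297] 0.1983 sd 0.0014
captop z [0.2247 0.226  0.2263] top mean [ 0.4455 -0.2307  0.2257]
r 0.014 19 [0.5353 0.2226] 0.0909 sd 0.0029
r 0.02 62 [0.536  0.2234] 0.0652 sd 0.0012
captop z [0.0932 0.0949 0.0954] top mean [0.5386 0.2234 0.0945]
```

Call:
apply_moves:
  plan:
    - [[0, 0.29, -0.59, -0.1, -0.002, -0.009, 0.005], [0, 0.29, -0.59, -0.1, -0.002, -0.009, 0.005], [0, 0, 0, 0, 0, 0, 0]]

```text
time_s: 13.63
tcp_pos: [0.4789, -0.25, 0.1464]
ee_rot: [[-0.799, -0.217, 0.56], [-0.177, 0.976, 0.126], [-0.574, 0.002, -0.819]]
wrist_force: [0.8, -1.2, -1.7]
gripper_width: 0.447
```

Run:
```python
from go import *
go(*grasp([.4527,-.2588,.1825],12.2,35,0,0))
from bot import *
st=sense();R=st["ee_rot"];T=st["tcp_pos"]; G=T-.0475*R[:,2]; print("G",G.round(4),R[:,2])
s=capture("scene"); b=bottle(s,G[:2],G[2]+.035)
P=cloud(s).reshape(-1,3); L=(P-T)@R
# local view: finger tips
k=(abs(L[:,0])<.012)&(abs(abs(L[:,1])-.028)<.015)&(L[:,2]>-.07)&(L[:,2]<-.0); print("tips z",np.percentile(L[k][:,2],[90,97,99]).round(4) if k.sum() else None,k.sum())
```

```text
rem d [ 0.0004 -0.003  -0.0028] w [-0.002  0.    -0.006] | N 1 row [0.02, -0.12, -0.11, -0.002, 0.0, -0.006]
end joints [-27.   8. -23. -38. -37. -24.]
G [ 0.4523 -0.256   0.1853] [ 0.56014645  0.12622011 -0.81872122]
r 0.014 12 [ 0.4555 -0.2563] 0.2144 sd 0.0011
r 0.02 32 [ 0.4559 -0.2567] 0.1928 sd 0.0011
captop z [0.2172 0.2197 0.2203] top mean [ 0.4595 -0.2562  0.2192]
tips z [-0.0405 -0.0386 -0.0381] 188
```

Run:
```python
from go import *
go(*grasp([.5666,-.2342,.172],12.2,35,0,0),n=6)
```

```text
rem d [ 0.1151  0.0204 -0.0132] w [-0.004 -0.001 -0.006] | N 6 row [0.77, 0.14, -0.09, -0.001, -0.0, -0.001]
end joints [-18.  16. -16. -33. -31. -36.]
```

Call:
apply_moves:
  plan:
    - [[0, 0.4, 0.07, -0.03, 0, 0, 0], [0, 0.7, 0.12, -0.05, 0, 0, 0], [0, 0.7, 0.12, -0.05, 0, 0, 0], [0, 0.7, 0.12, -0.05, 0, 0, 0], [0, 0.7, 0.12, -0.05, 0, 0, 0], [0, 0.4, 0.08, -0.05, 0, 0, 0], [0, 0.2, 0.05, -0.05, 0, 0, 0]]

```text
time_s: 14.27
tcp_pos: [0.5764, -0.2226, 0.1379]
ee_rot: [[-0.8, -0.22, 0.557], [-0.176, 0.975, 0.133], [-0.573, 0.008, -0.819]]
wrist_force: [-0.3, -0.1, -1.9]
gripper_width: 0.451
```

Run:
```python
from go import *
go(*grasp([.5666,-.2342,.172],12.2,35,0,0))
from h import *
s=capture("scene"); save(s,"s12.png",(70,120,270,280),4)
```

```text
rem d [ 0.0168 -0.0059 -0.0048] w [-0.008 -0.002 -0.009] | N 1 row [0.67, -0.24, -0.19, -0.008, -0.002, -0.009]
end joints [-18.  16. -16. -33. -31. -36.]
```

View pics/s12.png

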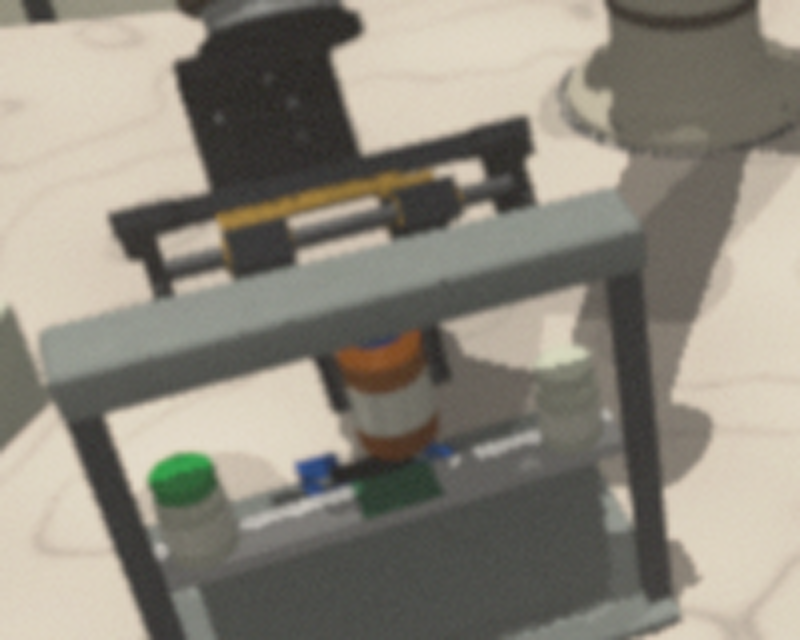

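Call:
apply_moves:
  plan:
    - [[0, 0.35, -0.12, -0.08, -0.004, 0, -0.004], [0, 0.35, -0.12, -0.08, -0.004, 0, -0.004], [0, 0, 0, 0, 0, 0, 0]]

```text
time_s: 14.57
tcp_pos: [0.5946, -0.2276, 0.1331]
ee_rot: [[-0.802, -0.213, 0.557], [-0.175, 0.977, 0.122], [-0.571, 0.001, -0.821]]
wrist_force: [-0.3, -0.6, -2.1]
gripper_width: 0.451
```

Run:
```python
from go import *
go(*grasp([.5666,-.2342,.172],12.2,35,0,0))
from bot import *
st=sense();R=st["ee_rot"];T=st["tcp_pos"]; G=T-.0475*R[:,2]; print("G",G.round(4))
s=capture("scene"); save(s,"s13.png",(70,120,270,280),4)
P=cloud(s); hs=cv2.cvtColor(s["pixels"],cv2.COLOR_RGB2HSV)
k=(np.linalg.norm(P[...,:2]-G[:2],axis=-1)<.03)&(P[...,2]>.117)&(P[...,2]<.18)&(s["depth"]>0)&(hs[...,2]>70)
q=P[k]
for lo,hi in ((.12,.14),(.14,.16),(.16,.18),(.12,.175)):
    w=q[(q[:,2]>lo)&(q[:,2]<hi)]
    f=least_squares(lambda c:np.linalg.norm(w[:,:2]-c,axis=1)-.02,G[:2],loss="soft_l1",f_scale=.002); print(lo,len(w),f.x.round(4))
print("foot", np.percentile(q[:,2],[1,3]))
```

```text
rem d [-0.0013 -0.0009  0.    ] w [-0.    -0.004 -0.002] | N 1 row [-0.05, -0.03, 0.0, -0.0, -0.004, -0.002]
end joints [-18.  16. -16. -33. -31. -36.]
G [ 0.5681 -0.2334  0.1721]
0.12 84 [ 0.571  -0.2336]
0.14 173 [ 0.5719 -0.2338]
0.16 190 [ 0.5716 -0.2336]
0.12 398 [ 0.5716 -0.2336]
foot [0.12935055 0.13075758]
```

View pics/s13.png

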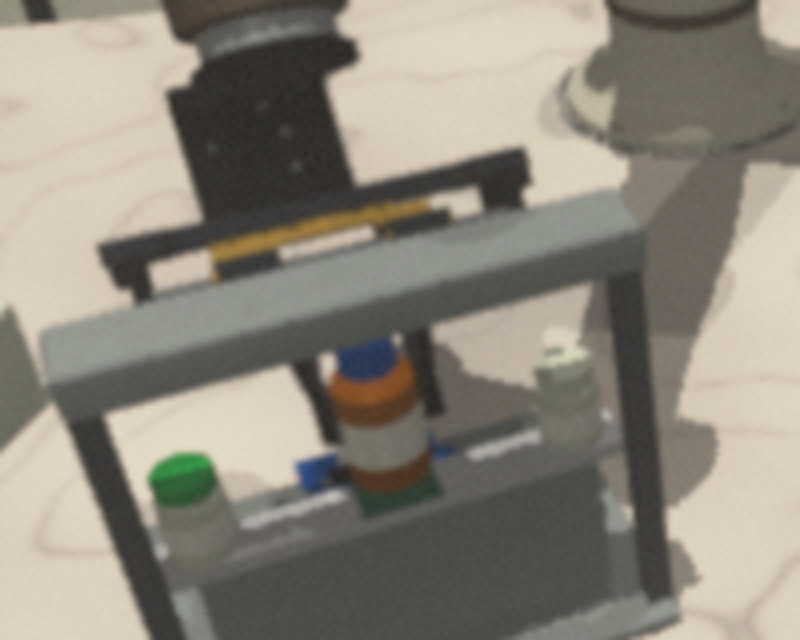

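Call:
apply_moves:
  plan:
    - [[0, -0.02, 0, -0.2, 0, -0.003, 0], [0, -0.02, 0, -0.2, 0, 0, 0], [0, 0, 0, -0.1, 0, 0, 0]]

```text
time_s: 14.87
tcp_pos: [0.592, -0.228, 0.1201]
ee_rot: [[-0.801, -0.212, 0.56], [-0.173, 0.977, 0.122], [-0.574, 0.001, -0.819]]
wrist_force: [-1.0, 0.8, -0.2]
gripper_width: 0.453
```

Run:
```python
from go import *
go(*grasp([.5666,-.2342,.1553],12.2,35,0,0)); print(sense()["wrist_force"])
```

```text
rem d [ 0.0012 -0.0004 -0.0037] w [-0.001 -0.    -0.001] | N 1 row [0.05, -0.02, -0.15, -0.001, -0.0, -0.001]
end joints [-18.  17. -16. -35. -30. -33.]
[-1.03323007  0.79852399 -0.17877921]
```

Call:
apply_moves:
  plan:
    - [[0, 0.02, 0, -0.08, 0, 0, 0], [0, 0.02, 0, -0.08, 0, 0, 0]]

```text
time_s: 15.03
tcp_pos: [0.5925, -0.2284, 0.1161]
ee_rot: [[-0.801, -0.211, 0.561], [-0.172, 0.977, 0.122], [-0.574, 0.001, -0.819]]
wrist_force: [-8.5, 3.6, 15.9]
gripper_width: 0.451
```

Run:
```python
from go import *
go(*grasp([.5666,-.2342,.1553],12.2,35,0,0)); print(sense()["wrist_force"])
from bot import *
s=capture("scene"); save(s,"s14.png",(130,170,210,260),7)
```

```text
rem d [0.0008 0.     0.0003] w [-0.001  0.     0.   ] | N 1 row [0.03, 0.0, 0.01, -0.001, 0.0, 0.0]
end joints [-18.  17. -16. -35. -30. -33.]
[-8.47755737  3.61902388 15.91025785]
```

View pics/s14.png

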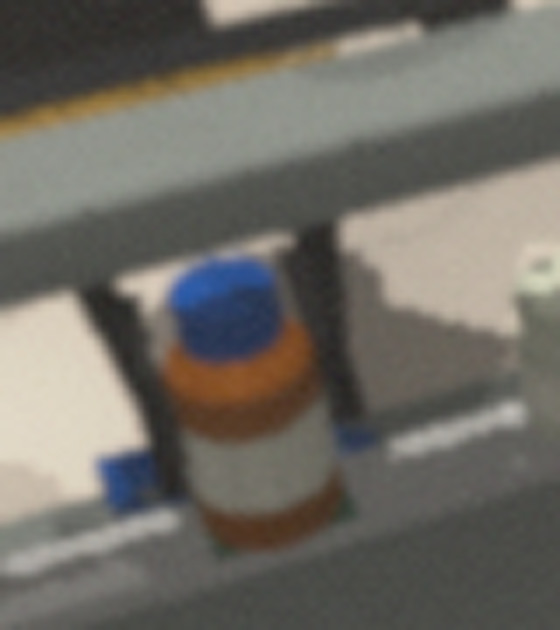

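Call:
apply_moves:
  plan:
    - [[45, 0, 0, 0.03, 0, 0, 0], [65, 0, 0, 0, 0, 0, 0], [65, 0, 0, 0, 0, 0, 0], [65, 0, 0, 0, 0, 0, 0], [65, 0, 0, 0, 0, 0, 0], [65, 0, 0, 0, 0, 0, 0]]

```text
time_s: 15.58
tcp_pos: [0.5938, -0.2298, 0.1186]
ee_rot: [[-0.798, -0.21, 0.564], [-0.173, 0.978, 0.119], [-0.577, -0.002, -0.817]]
wrist_force: [0.6, -0.7, -0.5]
gripper_width: 0.636
```

Run:
```python
from go import *
st=sense(); print(st["wrist_force"],st["gripper_width"],st["tcp_pos"])
from bot import *
s=capture("scene"); save(s,"s15.png",(130,170,210,260),7)
P=cloud(s); hs=cv2.cvtColor(s["pixels"],cv2.COLOR_RGB2HSV);G=np.array([.57,-.2335])
k=(np.linalg.norm(P[...,:2]-G[:2],axis=-1)<.03)&(P[...,2]>.117)&(P[...,2]<.18)&(s["depth"]>0)&(hs[...,2]>70)
q=P[k]
for lo,hi in ((.12,.14),(.14,.165)):
    w=q[(q[:,2]>lo)&(q[:,2]<hi)]
    f=least_squares(lambda c:np.linalg.norm(w[:,:2]-c,axis=1)-.02,G[:2],loss="soft_l1",f_scale=.002); print(lo,len(w),f.x.round(4))
```

```text
[ 0.60219896 -0.6929698  -0.47363469] 0.6359045933806342 [ 0.59376484 -0.22981182  0.11861014]
0.12 159 [ 0.5697 -0.235 ]
0.14 228 [ 0.5694 -0.2348]
```

View pics/s15.png

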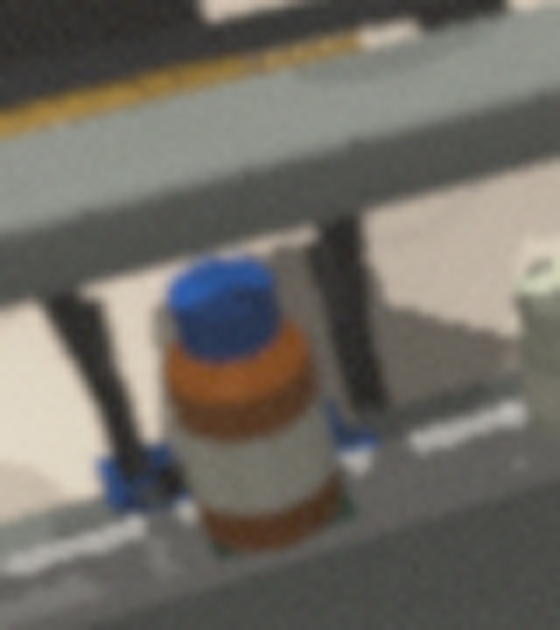

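Call:
apply_moves:
  plan:
    - [[65, -0.3, -0.06, 0.1, 0, 0, 0], [65, -0.6, -0.13, 0.3, 0, 0, 0], [65, -0.6, -0.13, 0.4, 0, 0, 0], [65, -0.6, -0.13, 0.5, 0, 0, 0], [65, -0.6, -0.13, 0.6, 0, 0, 0], [65, -0.6, -0.13, 0.6, 0, 0, 0], [65, -0.6, -0.13, 0.6, 0, 0, 0], [65, -0.3, 0, 0.6, 0, 0, 0]]

```text
time_s: 16.3
tcp_pos: [0.48, -0.2496, 0.2097]
ee_rot: [[-0.803, -0.212, 0.556], [-0.172, 0.977, 0.124], [-0.57, 0.004, -0.822]]
wrist_force: [0.0, -0.9, 0.5]
gripper_width: 0.654
```

Run:
```python
from go import *
go(*grasp([.5415,.2115,.10],-11,0,0,0))
from bot import *
s=capture("scene"); save(s,"s16.png",(70,120,270,280),4)
P=cloud(s); hs=cv2.cvtColor(s["pixels"],cv2.COLOR_RGB2HSV);G=np.array([.57,-.2335])
k=(np.linalg.norm(P[...,:2]-G[:2],axis=-1)<.03)&(P[...,2]>.117)&(P[...,2]<.18)&(s["depth"]>0)&(hs[...,2]>70)
q=P[k]
for lo,hi in ((.12,.14),(.14,.165)):
    w=q[(q[:,2]>lo)&(q[:,2]<hi)]
    f=least_squares(lambda c:np.linalg.norm(w[:,:2]-c,axis=1)-.02,G[:2],loss="soft_l1",f_scale=.002); print(lo,len(w),f.x.round(4))
c=capture("top"); save(c,"t16.png",(150,150,290,290),5); np.savez("top16.npz",**{k:np.array(c[k]) for k in ["pixels","depth","mtx","distortion","R","t"]})
np.savez("scene16.npz",**{k:np.array(s[k]) for k in ["pixels","depth","mtx","distortion","R","t"]})
```

```text
rem d [ 0.0615  0.4611 -0.1572] w [-0.01   0.61  -0.392] | N 20 row [0.12, 0.92, -0.31, -0.001, 0.031, -0.02]
end joints [  37.   26.  -16.    0.  -48. -138.]
0.12 168 [ 0.5696 -0.235 ]
0.14 232 [ 0.5695 -0.2349]
```

View pics/s16.png

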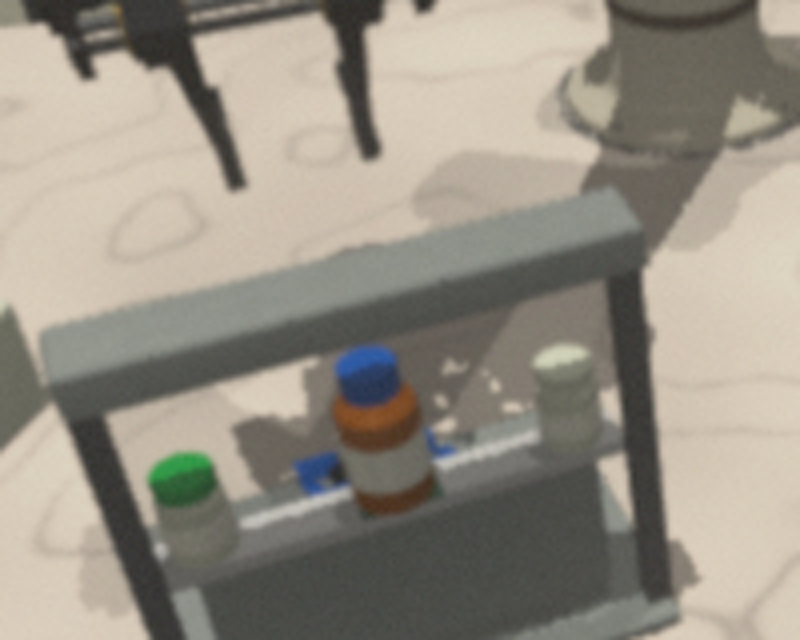

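View pics/t16.png

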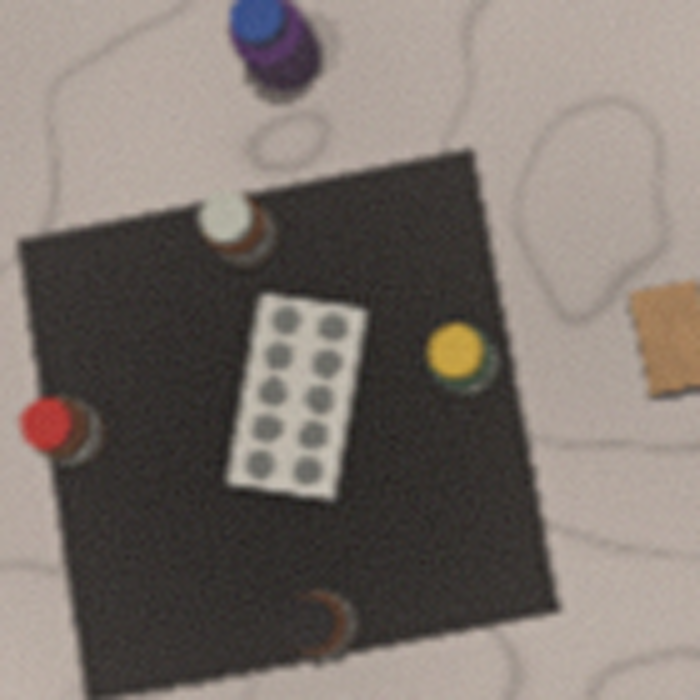

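The bottle stands upright on the green mark and is released; in the scene crop its foot covers the mark at about (395,495). The plate is now fully visible in the top crop, centred at about (297,395). I'll measure it precisely.

Run:
```python
from h import *
for n,bx in (("top16",(190,203,230,255)),("scene16",(345,215,390,258))):
    c=dict(np.load(n+".npz")); hsv=cv2.cvtColor(c["pixels"],cv2.COLOR_RGB2HSV); x0,y0,x1,y1=bx
    g=np.zeros(hsv.shape[:2],np.uint8); g[y0:y1,x0:x1]=(hsv[y0:y1,x0:x1,2]>95)
    nn,l,st,ce=cv2.connectedComponentsWithStats(g); i=np.argmax(st[1:,4])+1; ys,xs=np.nonzero(l==i)
    print(n,st[i])
    W=rayplane(np.c_[xs,ys],c,.015)[:,:2]; r=cv2.minAreaRect((W*1000).astype(np.float32)); print(r)
    P=cloud(c)[l==i]; print("depth mean",P.mean(0).round(4), np.median(P[:,2]).round(4))
```

```text
top16 [195 209  28  41 874]
((541.0484008789062, 212.32888793945312), (58.537288665771484, 101.95543670654297), 79.69175720214844)
depth mean [0.5401 0.2114 0.0203] 0.0144
scene16 [351 219  33  32 795]
((543.8861694335938, 210.26744079589844), (60.366825103759766, 112.55944061279297), 79.87135314941406)
depth mean [0.5475 0.2091 0.0164] 0.0134
```

Call:
apply_moves:
  plan:
    - [[85, 0, 0.5, 0, 0, 0.03, -0.02], [85, 0, 0.9, 0, 0, 0.032, -0.02], [85, 0, 0.9, 0, 0, 0.032, -0.02], [85, 0, 0.9, 0, 0, 0.032, -0.02], [85, 0, 0.9, 0, 0, 0.032, -0.02], [85, 0, 0.9, 0, 0, 0.032, -0.02], [85, 0.1, 0.9, 0, 0, 0.032, -0.02], [85, 0.2, 0.9, 0, 0, 0.032, -0.02], [85, 0.2, 0.9, 0, 0, 0.032, -0.02], [85, 0.2, 0.9, -0.1, 0, 0.032, -0.02], [85, 0.2, 0.9, -0.1, 0, 0.032, -0.02], [85, 0.2, 0.9, -0.1, 0, 0.032, -0.02]]

```text
time_s: 17.4
tcp_pos: [0.5035, 0.0184, 0.198]
ee_rot: [[-0.976, 0.054, 0.21], [0.058, 0.998, 0.016], [-0.209, 0.028, -0.978]]
wrist_force: [-0.3, 0.2, 0.6]
gripper_width: 0.853
```

Run:
```python
from go import *
go(*grasp([.541,.2118,.12],-10.3,0,0,0))
```

```text
rem d [ 0.0375  0.1934 -0.1255] w [-0.003  0.212 -0.123] | N 9 row [0.17, 0.86, -0.56, -0.0, 0.024, -0.014]
end joints [  37.   24.  -15.    0.  -51. -138.]
```

Call:
apply_moves:
  plan:
    - [[85, 0.17, 0.8, -0.2, 0, 0.022, -0.013], [85, 0.17, 0.8, -0.4, 0, 0.022, -0.013], [85, 0.17, 0.8, -0.5, 0, 0.022, -0.013], [85, 0.17, 0.8, -0.5, 0, 0.022, -0.013], [85, 0.17, 0.8, -0.5, 0, 0.022, -0.013], [85, 0.17, 0.8, -0.5, 0, 0.022, -0.013], [85, 0.17, 0.8, -0.5, 0, 0.022, -0.013], [85, 0.17, 0.8, -0.5, 0, 0.022, -0.013], [85, 0.1, 0.6, -0.5, 0, 0.02, -0.01], [85, 0, 0, 0, 0, 0, 0]]

```text
time_s: 18.23
tcp_pos: [0.539, 0.2094, 0.0801]
ee_rot: [[-0.986, 0.167, -0.005], [0.167, 0.986, 0.002], [0.005, 0.002, -1.0]]
wrist_force: [0.2, -0.4, 0.1]
gripper_width: 0.847
```

Run:
```python
from go import *
go(*grasp([.541,.2118,.08],-10.3,0,0,0))
```

```text
rem d [ 0.002   0.0024 -0.0476] w [-0.002 -0.005 -0.012] | N 2 row [0.04, 0.05, -0.95, -0.001, -0.002, -0.006]
end joints [  37.   27.  -17.    0.  -45. -138.]
```

Call:
apply_moves:
  plan:
    - [[85, 0.04, 0.05, -0.5, 0, -0.002, -0.006], [85, 0.04, 0.05, -0.5, 0, -0.002, -0.006], [85, 0, 0, 0, 0, 0, 0]]

```text
time_s: 18.48
tcp_pos: [0.54, 0.2126, 0.0512]
ee_rot: [[-0.984, 0.176, -0.005], [0.176, 0.984, 0.001], [0.005, -0.0, -1.0]]
wrist_force: [-0.2, -0.2, 0.8]
gripper_width: 0.853
```

Run:
```python
from go import *
go(*grasp([.541,.2118,.026],-10.3,0,0,0))
from h import *
st=sense();R=st["ee_rot"];T=st["tcp_pos"]; print(T)
s=capture("scene"); save(s,"s17.png",(300,140,440,280),5); P=cloud(s); L=(P-T)@R
k=(abs(L[...,0])<.02)&(abs(abs(L[...,1])-.042)<.018)&(s["depth"]>0)&(P[...,2]>.025)&(P[...,2]<.2)
for a in np.arange(-.06,-.01,.004): 
    z=k&(L[...,2]>=a)&(L[...,2]<a+.004); print(round(a,3),z.sum(),L[z][:,1].round(3)[:12] if z.sum() else "")
```

```text
rem d [ 0.001  -0.0008 -0.0727] w [-0.001 -0.005 -0.003] | N 4 row [0.01, -0.01, -0.73, -0.0, -0.001, -0.001]
end joints [  37.   31.  -20.    0.  -39. -138.]
[0.53999276 0.21258715 0.05121343]
-0.06 21 [ 0.036  0.036  0.035  0.035  0.036  0.036  0.038  0.04   0.044 -0.043
 -0.041  0.035]
-0.056 16 [ 0.035  0.036 -0.049  0.033  0.035  0.038  0.034  0.036  0.038  0.04
  0.043  0.045]
-0.052 21 [ 0.035 -0.049  0.035  0.034  0.036  0.035  0.036  0.038  0.04   0.043
 -0.047 -0.045]
-0.048 18 [ 0.035  0.035 -0.048  0.035 -0.048  0.035 -0.047  0.034  0.035  0.037
 -0.048  0.039]
-0.044 21 [ 0.035 -0.048  0.035  0.035 -0.048  0.035  0.036  0.038 -0.048  0.034
  0.036  0.038]
-0.04 15 [ 0.035 -0.048  0.034 -0.047  0.035  0.037  0.038  0.042 -0.041 -0.039
  0.04   0.043]
-0.036 20 [ 0.035  0.035 -0.048  0.035 -0.048 -0.048  0.035  0.037  0.039 -0.048
 -0.047  0.037]
-0.032 18 [ 0.035 -0.048  0.035  0.035  0.034  0.036  0.035  0.038  0.042 -0.047
 -0.042 -0.04 ]
-0.028 4 [0.036 0.036 0.035 0.038]
-0.024 0 
-0.02 0 
-0.016 0 
-0.012 0
```

View pics/s17.png

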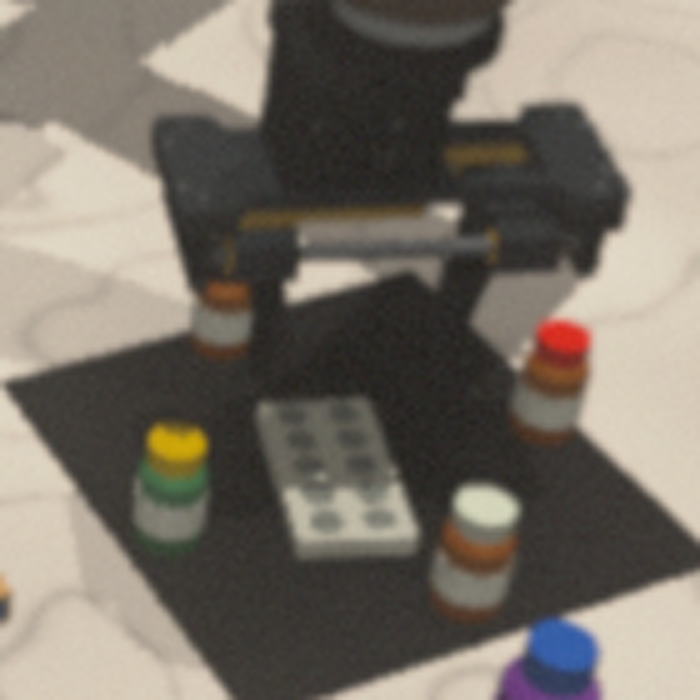

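Call:
apply_moves:
  plan:
    - [[85, 0.01, 0, -0.6, 0, -0.001, 0], [85, 0.01, 0, -0.6, 0, -0.001, 0], [85, 0.01, 0, -0.6, 0, -0.001, 0], [85, 0.01, 0, -0.5, 0, -0.001, 0], [85, 0, 0, 0, 0, 0, 0]]

```text
time_s: 18.95
tcp_pos: [0.5434, 0.2122, -0.0019]
ee_rot: [[-0.985, 0.174, 0.008], [0.174, 0.985, 0.005], [-0.007, 0.007, -1.0]]
wrist_force: [-0.0, -1.0, -0.4]
gripper_width: 0.849
```

Run:
```python
from go import *
go(*grasp([.541,.2118,.026],-10.3,0,0,0)); print(sense()["wrist_force"])
```

```text
rem d [-0.0024 -0.0004 -0.0196] w [-0.005  0.008 -0.005] | N 1 row [-0.1, -0.02, -0.78, -0.005, 0.008, -0.005]
end joints [  37.   31.  -20.    0.  -39. -138.]
[-0.03722683 -0.96133843 -0.4131186 ]
```

Call:
apply_moves:
  plan:
    - [[85, -0.04, 0, -0.38, -0.002, 0.004, -0.002], [85, -0.04, 0, -0.38, -0.002, 0.004, -0.002], [60, 0, 0, 0, 0, 0, 0]]

```text
time_s: 19.2
tcp_pos: [0.5426, 0.2124, -0.0193]
ee_rot: [[-0.984, 0.178, 0.003], [0.178, 0.984, 0.003], [-0.002, 0.004, -1.0]]
wrist_force: [-0.2, -0.4, -1.1]
gripper_width: 0.823
```

Run:
```python
from go import *
go(*grasp([.541,.2118,.026],-10.3,0,0,0)); print(sense()["wrist_force"])
```

```text
rem d [-0.0016 -0.0006 -0.0022] w [-0.003  0.003 -0.001] | N 1 row [-0.06, -0.02, -0.09, -0.003, 0.003, -0.001]
end joints [  37.   31.  -20.    0.  -39. -138.]
[-0.2250268  -0.44561308 -1.07709867]
```

Call:
apply_moves:
  plan:
    - [[0, -0.06, -0.02, -0.12, -0.003, 0.003, 0], [0, 0, 0, -0.02, 0, 0, 0], [0, 0, 0, 0, 0, 0, 0], [0, 0, 0, 0, 0, 0, 0], [0, 0, 0, 0, 0, 0, 0]]

```text
time_s: 19.62
tcp_pos: [0.5418, 0.2124, -0.0219]
ee_rot: [[-0.984, 0.177, 0.001], [0.177, 0.984, 0.001], [-0.001, 0.002, -1.0]]
wrist_force: [0.1, 0.3, -0.3]
gripper_width: 0.637
```

Run:
```python
from go import *
go(*grasp([.541,.2118,.026],-10.3,0,0,0)); st=sense(); print(st["wrist_force"],st["gripper_width"])
from h import *
s=capture("scene"); save(s,"s18.png",(300,140,440,280),5)
```

```text
rem d [-0.0008 -0.0006  0.0004] w [-0.001  0.001 -0.001] | N 1 row [-0.03, -0.03, 0.01, -0.001, 0.001, -0.001]
end joints [  37.   31.  -20.    0.  -39. -138.]
[ 0.12758386  0.29349915 -0.32378113] 0.6368175516779463
```

View pics/s18.png

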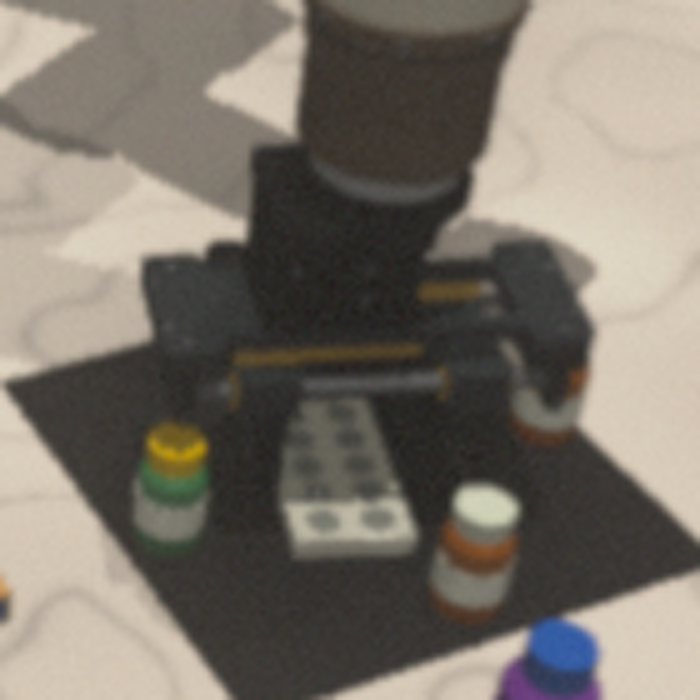

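Call:
apply_moves:
  plan:
    - [[0, 0, 0, 0.4, 0, 0, 0], [0, 0, 0, 0.8, 0, 0, 0], [0, 0, 0, 0.8, 0, 0, 0], [0, 0, 0, 0.8, 0, 0, 0], [0, 0, 0, 0.8, 0, 0, 0], [0, 0, 0, 0.8, 0, 0, 0], [0, 0, 0, 0.8, 0, 0, 0], [0, 0, 0, 0.8, 0, 0, 0], [0, 0, 0, 0.8, 0, 0, 0], [0, 0, 0, 0.8, 0, 0, 0], [0, 0, 0, 0.4, 0, 0, 0]]

```text
time_s: 20.58
tcp_pos: [0.5369, 0.2089, 0.192]
ee_rot: [[-0.984, 0.178, -0.003], [0.178, 0.984, -0.002], [0.003, -0.002, -1.0]]
wrist_force: [0.5, -0.5, -0.4]
gripper_width: 0.64
```

```bash
cat >> go.py <<'E'
YAW=12.25
def pocket(h,O=(.4869,-.2515,.0552),dz=.0309,dx=0,dy=0,tilt=30,yaw=YAW):
    R=Rtool(yaw,tilt,0); n=-R[:,2]; a=np.radians(yaw)
    px=np.array([np.cos(a)*np.cos(np.pi/6),np.sin(a)*np.cos(np.pi/6),.5]); py=np.array([-np.sin(a),np.cos(a),0])
    return np.array(O)+n*(.006+h)+dx*px+dy*py+dz*R[:,2],R
E
python3 - <<'E'
from go import *
go(*pocket(.08),n=20)
from h import *
st=sense();R=st["ee_rot"];T=st["tcp_pos"]; print(T,st["gripper_width"],st["wrist_force"])
s=capture("scene"); save(s,"s19.png",(280,80,440,220),5)
np.savez("scene19.npz",T=T,Rt=R,**{k:np.array(s[k]) for k in ["pixels","depth","mtx","distortion","R","t"]})
E
```

```text
rem d [-0.0769 -0.4662 -0.0891] w [ 0.011 -0.529  0.384] | N 20 row [-0.15, -0.93, -0.18, 0.001, -0.026, 0.019]
big step 17 [-5.  1.  2. -5. -1. 10.]
big step 18 [-5.  1.  2. -5. -1. 10.]
big step 19 [-5.  1.  2. -5. -2. 10.]
end joints [-26.  11. -25. -34. -34. -27.]
[0.53688517 0.20886559 0.19201506] 0.6399189891700103 [ 0.50677187 -0.53985538 -0.41350758]
```

View pics/s19.png

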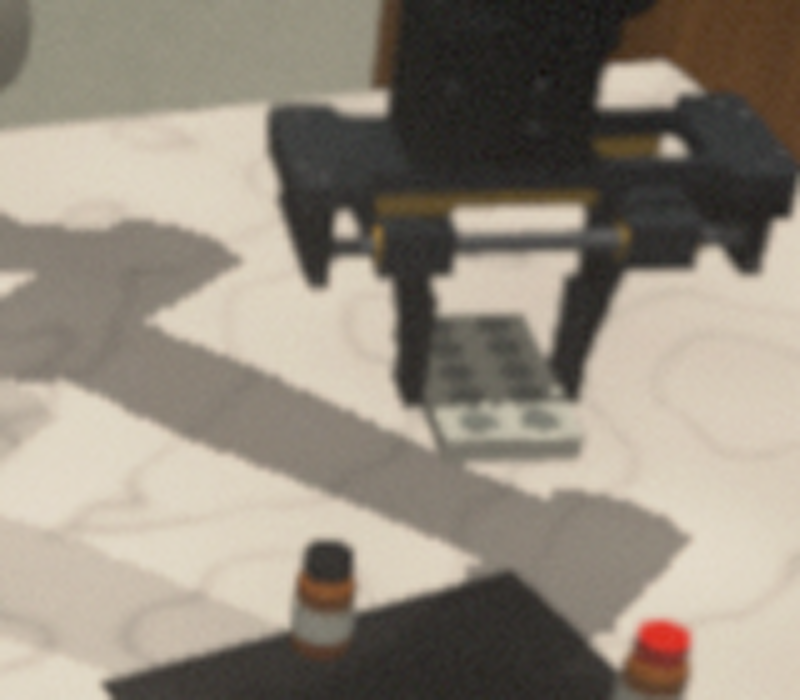

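Call:
apply_moves:
  plan:
    - [[0, -0.15, -0.4, 0, 0, -0.015, 0.01], [0, -0.2, -0.85, 0.02, 0, -0.026, 0.019], [0, -0.2, -0.85, 0.02, 0, -0.026, 0.019], [0, -0.2, -0.85, 0.02, 0, -0.026, 0.019], [0, -0.2, -0.85, 0.02, 0, -0.026, 0.019], [0, -0.2, -0.85, 0.02, 0, -0.026, 0.019], [0, -0.2, -0.85, 0.02, 0, -0.026, 0.019], [0, -0.2, -0.85, 0.02, 0, -0.026, 0.019], [0, -0.2, -0.85, 0.02, 0, -0.026, 0.019], [0, -0.2, -0.85, 0.02, 0, -0.026, 0.019], [0, -0.2, -0.85, 0.02, 0, -0.026, 0.019], [0, -0.1, -0.5, 0, 0, -0.02, 0.015]]

```text
time_s: 21.63
tcp_pos: [0.4726, -0.0342, 0.1986]
ee_rot: [[-0.953, -0.056, 0.298], [-0.048, 0.998, 0.037], [-0.3, 0.021, -0.954]]
wrist_force: [-0.3, -0.3, -0.4]
gripper_width: 0.634
```

Run:
```python
from go import *
go(*pocket(.10)); st=sense(); print(st["gripper_width"])
```

```text
rem d [-0.0224 -0.2253 -0.0783] w [ 0.009 -0.22   0.154] | N 10 row [-0.09, -0.9, -0.31, 0.001, -0.022, 0.015]
end joints [-27.   9. -25. -32. -36. -28.]
0.6344070134724137
```

Call:
apply_moves:
  plan:
    - [[0, -0.1, -0.5, 0, 0, -0.015, 0.01], [0, -0.1, -0.8, -0.1, 0, -0.02, 0.014], [0, -0.1, -0.8, -0.1, 0, -0.02, 0.014], [0, -0.1, -0.8, -0.1, 0, -0.02, 0.014], [0, -0.1, -0.8, -0.2, 0, -0.02, 0.014], [0, -0.1, -0.8, -0.3, 0, -0.02, 0.014], [0, -0.1, -0.8, -0.4, 0, -0.02, 0.014], [0, -0.1, -0.8, -0.4, 0, -0.02, 0.014], [0, -0.05, -0.8, -0.4, 0, -0.02, 0.014], [0, -0.05, -0.8, -0.4, 0, -0.02, 0.014], [0, 0, -0.6, -0.4, 0, -0.01, 0.01], [0, 0, 0, 0, 0, 0, 0]]

```text
time_s: 22.63
tcp_pos: [0.4377, -0.2517, 0.1258]
ee_rot: [[-0.848, -0.211, 0.486], [-0.187, 0.977, 0.098], [-0.496, -0.008, -0.869]]
wrist_force: [0.5, -0.8, -1.7]
gripper_width: 0.637
```

Run:
```python
from go import *
go(*pocket(.08)); st=sense(); print(st["gripper_width"])
```

```text
rem d [ 0.0223 -0.0056 -0.0229] w [ 0.009 -0.003  0.001] | N 1 row [0.89, -0.22, -0.92, 0.009, -0.003, 0.001]
end joints [-26.  11. -25. -34. -34. -27.]
0.63694475071071
```

Call:
apply_moves:
  plan:
    - [[0, 0.4, -0.1, -0.4, 0.004, -0.001, 0], [0, 0.4, -0.1, -0.4, 0.004, -0.001, 0], [0, 0, 0, 0, 0, 0, 0]]

```text
time_s: 22.88
tcp_pos: [0.456, -0.2573, 0.1053]
ee_rot: [[-0.849, -0.206, 0.486], [-0.178, 0.978, 0.104], [-0.497, 0.002, -0.868]]
wrist_force: [-0.6, -0.6, -0.2]
gripper_width: 0.639
```

Run:
```python
from go import *
go(*pocket(.06)); st=sense(); T=st["tcp_pos"];R=st["ee_rot"]
from h import *
for n,crop,sc in (("scene",(70,140,250,280),4),("top",(310,140,490,290),4)):
    s=capture(n); save(s,n+"20.png",crop,sc)
    np.savez(n+"20.npz",T=T,Rt=R,**{k:np.array(s[k]) for k in ["pixels","depth","mtx","distortion","R","t"]})
```

```text
rem d [ 0.0137  0.0021 -0.0197] w [-0.001 -0.003  0.006] | N 1 row [0.55, 0.08, -0.79, -0.001, -0.003, 0.006]
end joints [-26.  13. -25. -35. -32. -25.]
```

View pics/scene20.png

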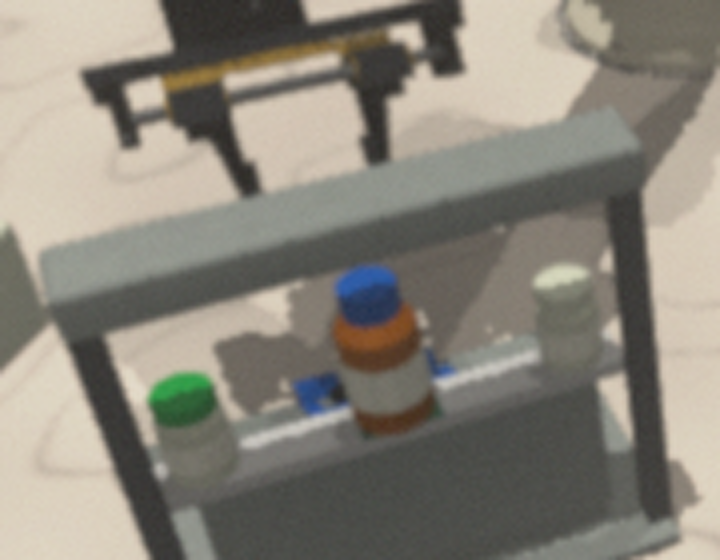

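View pics/top20.png

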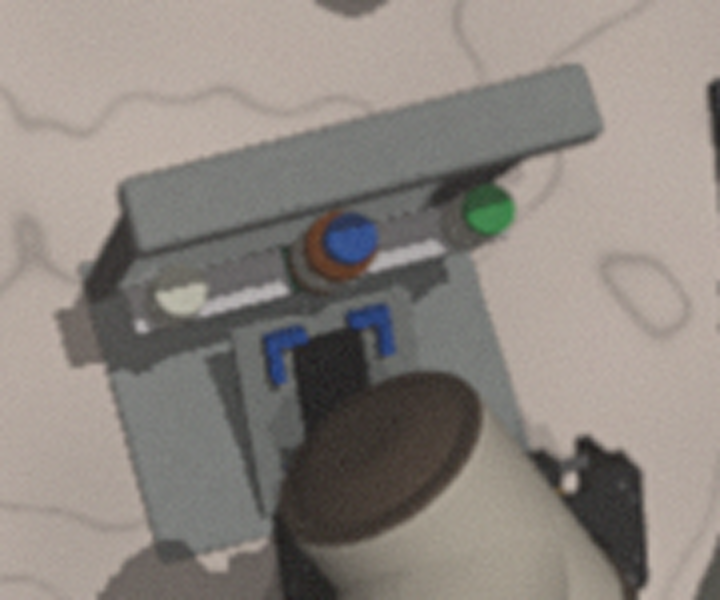

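Run:
```python
from stand import *
c=dict(np.load("top0.npz")); crop=(370,208,420,275); sc=9
O=np.array([.4869,-.2515,.0552]); a=np.radians(12.25); x=np.array([np.cos(a),np.sin(a),0]);y=np.array([-np.sin(a),np.cos(a),0]);z=np.array([0,0,1.])
px=np.cos(np.pi/6)*x+.5*z; pz=-.5*x+np.cos(np.pi/6)*z
im=cv2.resize(np.ascontiguousarray(c["pixels"][crop[1]:crop[3],crop[0]:crop[2],::-1]),None,fx=sc,fy=sc,interpolation=cv2.INTER_CUBIC)
for hx,hy,h,col in ((.0525,.0305,0,(0,255,255)),(.0525,.0305,.007,(0,165,255)),(.0525,.022,0,(0,255,0))):
    uv=(proj([O+i*hx*px+j*hy*y+h*pz for i,j in((1,1),(1,-1),(-1,-1),(-1,1))],c)-np.array(crop[:2])+.5)*sc-.5
    cv2.polylines(im,[np.round(uv).astype(np.int32)],True,col,1)
cv2.imwrite("pics/ovp.png",im)
```

```text
(no output)
```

View pics/ovp.png

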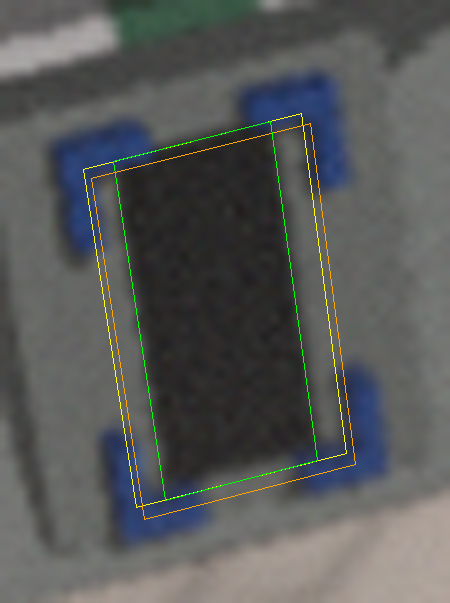

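```bash
sed -i 's/O=(.4869,-.2515,.0552)/O=(.4887,-.2516,.0558)/' go.py
python3 - <<'E'
from go import *
go(*pocket(.016))
E
```

```text
rem d [ 0.0375  0.0062 -0.0586] w [-0.    -0.002  0.005] | N 3 row [0.5, 0.08, -0.78, -0.0, -0.001, 0.002]
end joints [-24.  18. -24. -39. -28. -21.]
```

Call:
apply_moves:
  plan:
    - [[0, 0.3, 0.05, -0.46, 0, 0, 0.001], [0, 0.3, 0.05, -0.46, 0, 0, 0.001], [0, 0.3, 0.05, -0.46, 0, 0, 0.001], [0, 0.3, 0.05, -0.46, 0, 0, 0.001], [0, 0.15, 0.03, -0.25, 0, 0, 0.001], [0, 0, 0, 0, 0, 0, 0]]

```text
time_s: 23.48
tcp_pos: [0.4912, -0.2475, 0.0558]
ee_rot: [[-0.844, -0.218, 0.491], [-0.19, 0.976, 0.106], [-0.502, -0.004, -0.865]]
wrist_force: [0.2, 0.3, -0.5]
gripper_width: 0.639
```

Run:
```python
from go import *
go(*pocket(.016)); st=sense(); print(st["wrist_force"],st["gripper_width"])
from h import *
s=capture("scene"); save(s,"s21.png",(110,180,230,270),6); c=capture("top"); save(c,"t21.png",(360,190,440,280),6)
```

```text
rem d [ 0.0018 -0.0031 -0.0078] w [ 0.003  0.003 -0.006] | N 1 row [0.07, -0.13, -0.31, 0.003, 0.003, -0.006]
end joints [-24.  18. -24. -39. -28. -21.]
[ 0.19578868  0.26142482 -0.46426697] 0.6390135669031742
```

View pics/s21.png

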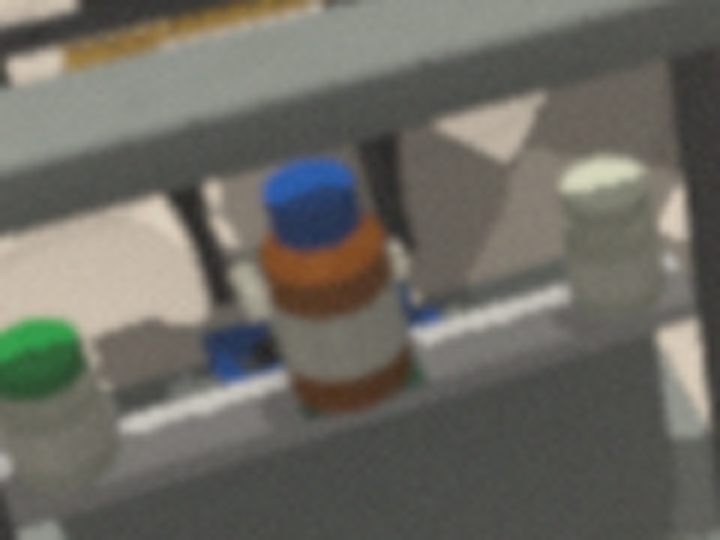

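View pics/t21.png

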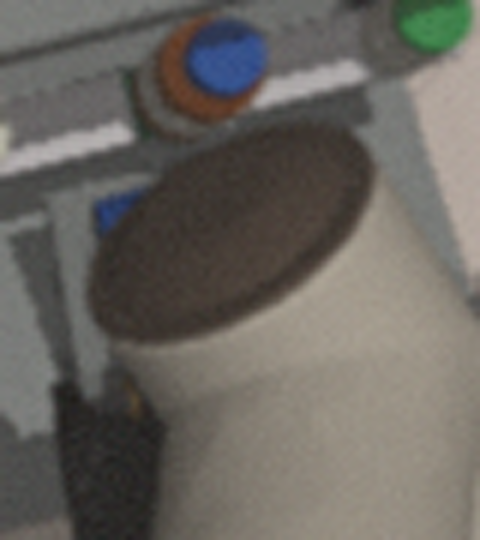

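```bash
cat > pk.py <<'E'
from go import *
from h import *
def pkf(P):
    a=np.radians(YAW);x=np.array([np.cos(a),np.sin(a),0]);y=np.array([-np.sin(a),np.cos(a),0]);z=np.array([0,0,1.])
    px=np.cos(np.pi/6)*x+.5*z; pz=-.5*x+np.cos(np.pi/6)*z
    return (P-np.array([.4887,-.2516,.0558]))@np.c_[px,y,pz]
def edge():
    st=sense();s=capture("scene");P=cloud(s);L=pkf(P);Lt=pkf(st["tcp_pos"]-.0309*st["ee_rot"][:,2])
    hs=cv2.cvtColor(s["pixels"],cv2.COLOR_RGB2HSV)
    k=(s["depth"]>0)&(abs(L[...,0])<.065)&(abs(L[...,1])<.045)&(L[...,2]>Lt[2]-.012)&(L[...,2]<Lt[2]+.012)&(hs[...,2]>100)&(hs[...,1]<60)
    q=L[k]; print("expected plate centre",Lt.round(4),"n",k.sum())
    if k.sum(): print("x",np.percentile(q[:,0],[5,50,95]).round(4),"y",np.percentile(q[:,1],[0,2,50,98,100]).round(4),"z",np.percentile(q[:,2],[5,50,95]).round(4))
    return q
E
python3 - <<'E'
from pk import *
q=edge(); print(q[::6].round(3))
E
```

```text
expected plate centre [0.0032 0.003  0.0304] n 79
x [-0.0367  0.0352  0.0519] y [-0.0364 -0.0361 -0.0207  0.0293  0.0333] z [0.0262 0.0352 0.0367]
[[ 0.041  0.028  0.036]
 [-0.046 -0.022  0.036]
 [ 0.049  0.028  0.033]
 [ 0.049  0.028  0.031]
 [ 0.001 -0.019  0.036]
 [ 0.005 -0.023  0.036]
 [ 0.05   0.028  0.026]
 [ 0.035 -0.019  0.036]
 [ 0.044 -0.024  0.037]
 [ 0.049 -0.025  0.035]
 [ 0.013 -0.026  0.028]
 [ 0.035 -0.026  0.029]
 [ 0.049 -0.023  0.028]
 [ 0.051 -0.02   0.025]]
```

Run:
```python
from pk import *
for n in ("top0","scene0"):
    s=dict(np.load(n+".npz")); P=cloud(s); L=pkf(P); hs=cv2.cvtColor(s["pixels"],cv2.COLOR_RGB2HSV)
    k=(s["depth"]>0)&(abs(L[...,0])<.09)&(abs(L[...,1])<.07)&(abs(L[...,2])<.015)&(hs[...,0]>100)&(hs[...,0]<130)&(hs[...,1]>90)
    for sx in (1,-1):
        for sy in (1,-1):
            q=L[k&(L[...,0]*sx>0)&(L[...,1]*sy>0)]
            if len(q)>3: print(n,sx,sy,len(q),"x",np.percentile(q[:,0],[2,98]).round(4),"y",np.percentile(q[:,1],[2,98]).round(4),"z",np.median(q[:,2]).round(4))
    bl=(s["depth"]>0)&(abs(L[...,0])<.06)&(abs(L[...,1])<.03)&(abs(L[...,2])<.006)&(hs[...,2]<50)
    q=L[bl]; print("floor",len(q),"x",np.percentile(q[:,0],[2,98]).round(4),"y",np.percentile(q[:,1],[2,98]).round(4),"z",np.median(q[:,2]).round(4))
```

```text
top0 1 1 81 x [0.0313 0.0598] y [0.0138 0.038 ] z 0.0055
top0 1 -1 77 x [0.0305 0.0602] y [-0.0385 -0.0155] z 0.0053
top0 -1 1 68 x [-0.0599 -0.0314] y [0.0144 0.0369] z 0.0058
top0 -1 -1 63 x [-0.0611 -0.0302] y [-0.0385 -0.0177] z 0.0055
floor 569 x [-0.0464  0.0471] y [-0.0194  0.0196] z -0.0004
scene0 1 1 7 x [0.0283 0.052 ] y [0.0302 0.0353] z 0.0072
scene0 1 -1 6 x [0.0332 0.0461] y [-0.0397 -0.0327] z 0.007
scene0 -1 1 48 x [-0.0585 -0.032 ] y [0.0157 0.0348] z 0.0022
scene0 -1 -1 45 x [-0.0571 -0.0296] y [-0.0377 -0.0189] z 0.0025
floor 17 x [-0.0294 -0.0081] y [-0.0169  0.0169] z -0.0
```

Run:
```python
from pk import *
s=dict(np.load("scene19.npz")); P=cloud(s); L=(P-s["T"])@s["Rt"]; hs=cv2.cvtColor(s["pixels"],cv2.COLOR_RGB2HSV)
k=(s["depth"]>0)&(abs(L[...,0])<.07)&(abs(L[...,1])<.04)&(L[...,2]>-.045)&(L[...,2]<-.015)
q=L[k]; print(k.sum(),"x",np.percentile(q[:,0],[0,1,3,50,97,99,100]).round(4),"z",np.percentile(q[:,2],[3,50,97]).round(4))
t=q[(q[:,2]<-.033)]; print("x",np.percentile(t[:,0],[0,1,2,98,99,100]).round(4),"y",np.percentile(t[:,1],[1,99]).round(4))
e=q[(q[:,2]>-.032)&(q[:,2]<-.026)]; print("end face",len(e),np.median(e[:,0]),np.percentile(e[:,0],[10,50,90]).round(4))
ev=q[(abs(q[:,0]+.05)<.006)&(q[:,2]>-.034)&(abs(q[:,1])<.02)]; print(len(ev),np.median(ev[:,0]))
```

```text
845 x [-0.0503 -0.0493 -0.0485 -0.0118  0.0446  0.05    0.0521] z [-0.041  -0.0355 -0.0264]
x [-0.0502 -0.0483 -0.048   0.0486  0.05    0.0521] y [-0.0386  0.0309]
end face 108 -0.04672407200159626 [-0.049  -0.0467 -0.0094]
86 -0.047497889577000234
```

Run:
```python
from pk import *
go(*pocket(.010,dx=.0015))
```

```text
rem d [ 0.0061 -0.0014 -0.0139] w [ 0.005  0.005 -0.006] | N 1 row [0.24, -0.06, -0.55, 0.005, 0.005, -0.006]
end joints [-24.  19. -24. -40. -28. -21.]
```

Call:
apply_moves:
  plan:
    - [[0, 0.12, -0.03, -0.28, 0.003, 0.003, -0.003], [0, 0.12, -0.03, -0.28, 0.003, 0.003, -0.003], [0, 0, 0, 0, 0, 0, 0]]

```text
time_s: 23.88
tcp_pos: [0.498, -0.2505, 0.0444]
ee_rot: [[-0.846, -0.211, 0.49], [-0.183, 0.977, 0.105], [-0.501, -0.0, -0.865]]
wrist_force: [-0.0, 0.4, -0.8]
gripper_width: 0.641
```

Run:
```python
from pk import *
go(*pocket(.0,dx=.0015)); print(sense()["wrist_force"]); q=edge()
t=q[(q[:,0]>.03)]; print(np.percentile(t[:,0],[50,80,90,97]).round(4), t[:,1].min().round(4),t[:,1].max().round(4),np.median(t[:,2]).round(4))
```

```text
rem d [ 0.0042  0.0018 -0.0094] w [0.    0.002 0.001] | N 1 row [0.17, 0.07, -0.38, 0.0, 0.002, 0.001]
end joints [-24.  20. -24. -41. -27. -20.]
[-0.01163642  0.39152123 -0.84063616]
expected plate centre [ 0.0023 -0.0009  0.0164] n 98
x [-0.0315  0.0425  0.0573] y [-0.0403 -0.0399 -0.024   0.029   0.037 ] z [0.0068 0.0212 0.0229]
[0.0498 0.0535 0.0563 0.0582] -0.0403 0.037 0.0157
```

Run:
```python
from pk import *
s=capture("scene"); save(s,"s22.png",(135,205,195,255),12)
```

```text
(no output)
```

View pics/s22.png

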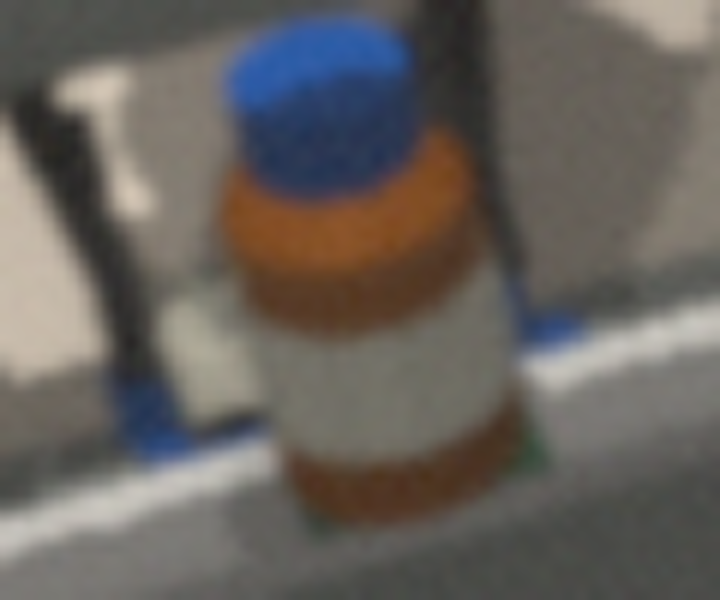

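Call:
apply_moves:
  plan:
    - [[0, 0.07, 0.035, -0.15, 0, 0.001, 0], [0, 0.07, 0.03, -0.13, 0, 0, 0]]

```text
time_s: 24.15
tcp_pos: [0.5014, -0.2494, 0.0385]
ee_rot: [[-0.845, -0.211, 0.491], [-0.184, 0.977, 0.104], [-0.502, -0.002, -0.865]]
wrist_force: [-0.0, -0.7, -1.8]
gripper_width: 0.642
```

Run:
```python
from pk import *
go(*pocket(.0,dx=.0015)); print(sense()["wrist_force"],sense()["moment"].round(2)); q=edge()
s=capture("scene"); save(s,"s23.png",(135,205,195,255),12)
```

```text
rem d [ 0.0007  0.0008 -0.0035] w [0.002 0.002 0.001] | N 1 row [0.03, 0.03, -0.14, 0.002, 0.002, 0.001]
end joints [-24.  20. -24. -41. -27. -20.]
[-0.01229074 -0.66299625 -1.8484185 ] [-0.29  1.42  0.01]
expected plate centre [ 0.0024 -0.0005  0.0094] n 83
x [-0.0251  0.0466  0.0569] y [-0.0353 -0.0324 -0.0235  0.0313  0.0372] z [0.0065 0.0142 0.016 ]
```

View pics/s23.png

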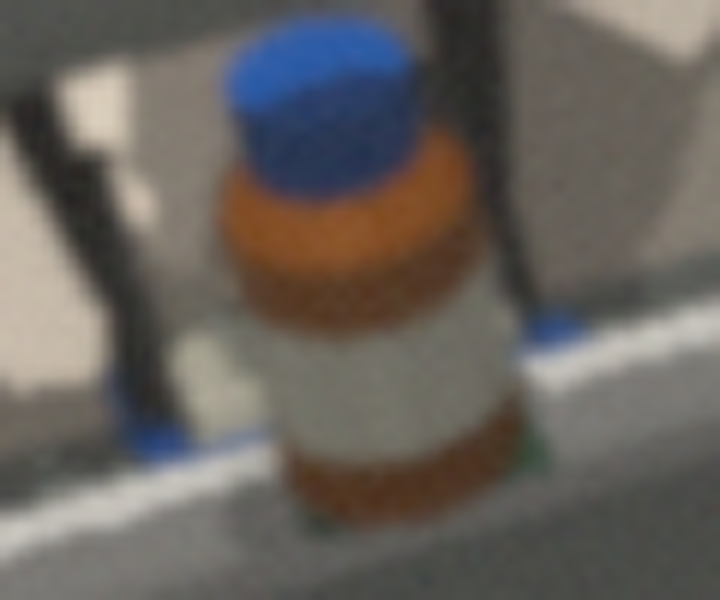

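Call:
apply_moves:
  plan:
    - [[0, 0.02, 0.02, -0.1, 0.001, 0.001, 0], [0, 0.02, 0.01, -0.06, 0.001, 0.001, 0]]

```text
time_s: 24.42
tcp_pos: [0.5024, -0.2485, 0.0351]
ee_rot: [[-0.846, -0.213, 0.489], [-0.184, 0.977, 0.107], [-0.5, 0.001, -0.866]]
wrist_force: [-13.8, -0.1, 20.9]
gripper_width: 0.641
```

Run:
```python
from pk import *
go(*pocket(.0,dx=.0015)); print(sense()["wrist_force"],sense()["moment"].round(2)); q=edge()
```

```text
rem d [-0.0002 -0.0002 -0.0002] w [-0.001  0.    -0.001] | N 1 row [-0.01, -0.01, -0.01, -0.001, 0.0, -0.001]
end joints [-24.  20. -24. -41. -27. -20.]
[-13.768951    -0.06902579  20.91852905] [0.73 1.7  0.51]
expected plate centre [0.0018 0.0001 0.006 ] n 83
x [-0.0367  0.025   0.0555] y [-0.0438 -0.0414 -0.0233  0.0341  0.0373] z [0.0058 0.0114 0.0126]
```

Call:
apply_moves:
  plan:
    - [[0, 0, 0, 0, 0, 0, 0], [0, 0, 0, 0, 0, 0, 0]]

```text
time_s: 24.63
tcp_pos: [0.5024, -0.2487, 0.036]
ee_rot: [[-0.846, -0.212, 0.49], [-0.184, 0.977, 0.107], [-0.501, 0.0, -0.865]]
wrist_force: [-0.6, -0.6, -1.5]
gripper_width: 0.639
```

Run:
```python
from pk import *
go(*pocket(.0,dx=.0015)); print(sense()["wrist_force"],sense()["moment"].round(2)); q=edge()
s=capture("scene"); save(s,"s24.png",(135,205,195,255),12)
```

```text
rem d [-0.0002  0.0001 -0.001 ] w [-0.     0.001 -0.   ] | N 1 row [-0.01, 0.0, -0.04, -0.0, 0.001, -0.0]
end joints [-24.  20. -24. -41. -27. -20.]
[-0.60536155 -0.62356685 -1.46213181] [-0.21  1.21  0.07]
expected plate centre [ 0.0021 -0.0001  0.0067] n 82
x [-0.0335  0.0322  0.0578] y [-0.0411 -0.0404 -0.0235  0.0313  0.0376] z [0.0065 0.0122 0.0132]
```

View pics/s24.png

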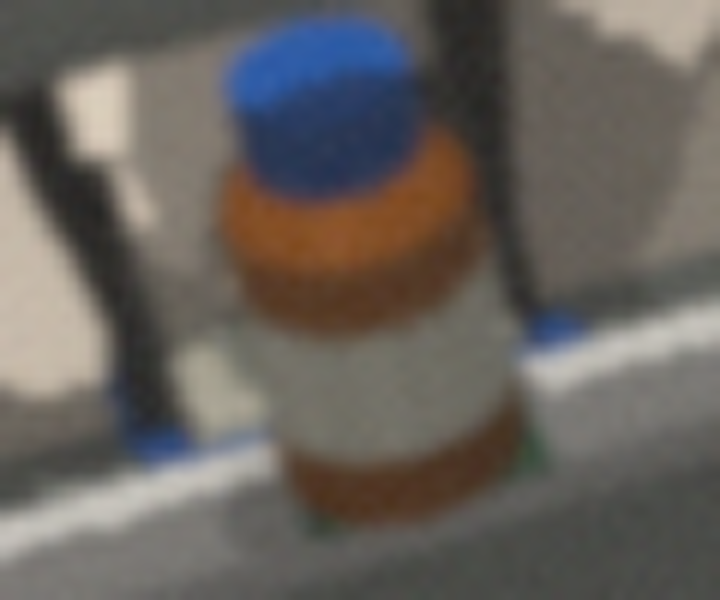

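Call:
apply_moves:
  plan:
    - [[0, 0.015, 0, -0.035, 0, 0, 0], [85, 0, 0, 0, 0, 0, 0], [85, 0, 0, 0, 0, 0, 0], [85, 0, 0, 0, 0, 0, 0], [85, 0, 0, 0, 0, 0, 0]]

```text
time_s: 25.15
tcp_pos: [0.5037, -0.2491, 0.036]
ee_rot: [[-0.845, -0.213, 0.491], [-0.185, 0.977, 0.106], [-0.503, -0.001, -0.865]]
wrist_force: [0.4, -0.6, 0.0]
gripper_width: 0.823
```

Run:
```python
from pk import *
go(*pocket(.15,dx=.0015)); st=sense(); print(st["wrist_force"],st["gripper_width"]); q=edge()
```

```text
rem d [-0.0749 -0.0155  0.1289] w [ 0.001  0.003 -0.001] | N 6 row [-0.5, -0.1, 0.86, 0.0, 0.001, -0.0]
end joints [-28.   4. -24. -29. -42. -31.]
[ 0.35565079 -0.61655549  0.03770904] 0.8227983181743485
expected plate centre [ 0.0032 -0.0007  0.0061] n 83
x [-0.041   0.0251  0.057 ] y [-0.0419 -0.037  -0.0235  0.0312  0.0373] z [0.0062 0.0113 0.0123]
```

Released. Now I'll retreat along the pocket normal, then clear the top camera's view.

Call:
apply_moves:
  plan:
    - [[85, -0.25, -0.05, 0.43, 0, 0, 0], [85, -0.4, -0.09, 0.7, 0, 0, 0], [85, -0.5, -0.1, 0.86, 0, 0, 0], [85, -0.5, -0.1, 0.86, 0, 0, 0], [85, -0.5, -0.1, 0.86, 0, 0, 0], [85, -0.5, -0.1, 0.86, 0, 0, 0], [85, -0.5, 0, 0.8, 0, 0, 0], [85, -0.5, 0.8, 0.5, 0, 0, 0], [85, -0.3, 0.8, 0.3, 0, 0, 0], [85, -0.2, 0.8, 0.3, 0, 0, 0], [85, 0, 0.8, 0.2, 0, 0, 0], [85, 0, 0.8, 0, 0, 0, 0]]

```text
time_s: 26.2
tcp_pos: [0.39, -0.1655, 0.2165]
ee_rot: [[-0.845, -0.201, 0.495], [-0.177, 0.98, 0.095], [-0.504, -0.007, -0.864]]
wrist_force: [-0.6, 0.0, -0.2]
gripper_width: 0.853
```

```bash
python3 rec.py
python3 - <<'E'
from pk import *
for n,crop,sc in (("top",(370,190,430,280),6),("scene",(70,140,250,280),4)):
    s=capture(n); save(s,n+"30.png",crop,sc); P=cloud(s); L=pkf(P); hs=cv2.cvtColor(s["pixels"],cv2.COLOR_RGB2HSV)
    k=(s["depth"]>0)&(abs(L[...,0])<.06)&(abs(L[...,1])<.036)&(abs(L[...,2]-.012)<.006)&~((hs[...,0]>100)&(hs[...,0]<130)&(hs[...,1]>90))
    q=L[k]; print(n,k.sum())
    A=np.c_[q[:,:2],np.ones(len(q))]; f=np.linalg.lstsq(A,q[:,2],rcond=None)[0]; print("plane (slopes, z)",f.round(4))
    w=k&(hs[...,2]>80); q=L[w]; r=cv2.minAreaRect((q[:,:2]*1000).astype(np.float32)); print(r)
    G=np.array([.57,-.2335]); 
    kk=(np.linalg.norm(P[...,:2]-G,axis=-1)<.03)&(P[...,2]>.12)&(P[...,2]<.165)&(s["depth"]>0); q=P[kk]
    from scipy.optimize import least_squares
    f=least_squares(lambda c:np.linalg.norm(q[:,:2]-c,axis=1)-.02,G,loss="soft_l1",f_scale=.002); print("bottle",f.x.round(4))
E
```

```text
26.2 [-10.53 -11.58 -34.7  -16.77 -39.59 -57.39] [ 0.39   -0.1655  0.2165]
[[-0.845 -0.201  0.495]
 [-0.177  0.98   0.095]
 [-0.504 -0.007 -0.864]] 0.8526964636939028 [-0.6  0.  -0.2]
top 871
plane (slopes, z) [ 0.0001 -0.0039  0.0117]
((-6.180267333984375, -2.686067581176758), (108.00579071044922, 58.9903564453125), 0.6068769693374634)
bottle [ 0.5714 -0.2354]
scene 87
plane (slopes, z) [-0.0255 -0.0134  0.0101]
((1.3659553527832031, -0.19669342041015625), (114.72532653808594, 70.45194244384766), 0.13205036520957947)
bottle [ 0.5695 -0.235 ]
```

View pics/top30.png

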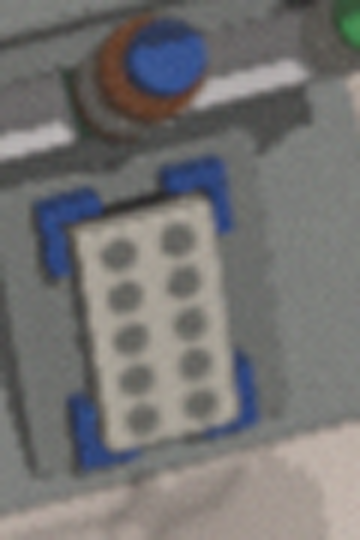

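View pics/scene30.png

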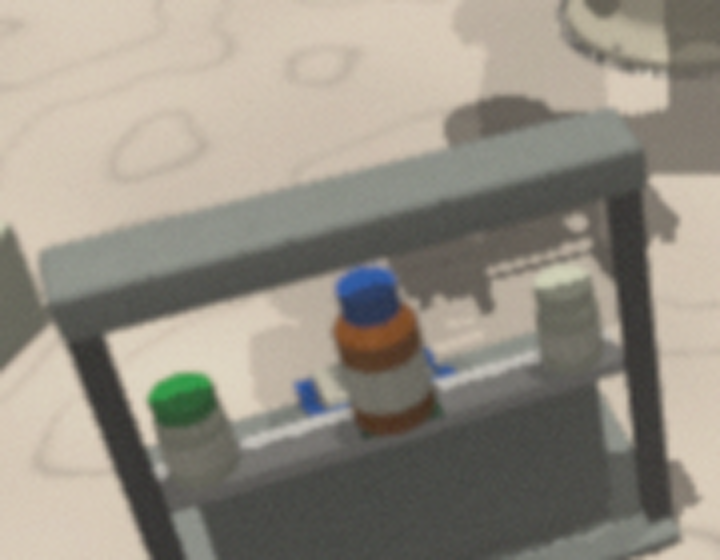

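Run:
```python
from pk import *
c=capture("top"); L=pkf(cloud(c)); hs=cv2.cvtColor(c["pixels"],cv2.COLOR_RGB2HSV)
k=(c["depth"]>0)&(abs(L[...,0])<.058)&(abs(L[...,1])<.034)&(abs(L[...,2]-.0117)<.004)&(hs[...,2]>100)&(hs[...,1]<70)
q=L[k]; print("plate x",np.percentile(q[:,0],[1,99]).round(4),"y",np.percentile(q[:,1],[1,99]).round(4))
c0=dict(np.load("top0.npz")); print("mat diff",np.abs(c["pixels"][170:290,150:300].astype(int)-c0["pixels"][170:290,150:300]).mean(2).max())
for nm,lo,hi,bx in [("white",(0,0,120),(180,60,255),(188,186,202,200)),("yellow",(18,100,80),(35,255,255),(230,210,250,230)),("red",(0,130,80),(8,255,255),(150,225,170,245)),("j1",(50,120,60),(80,255,255),(420,180,445,205))]:
    print(nm,[blob(x,lo,hi,bx)[0][1].round(1) for x in (c0,c) if blob(x,lo,hi,bx)])
print(finish_job())
```

```text
plate x [-0.0529  0.0469] y [-0.0294  0.026 ]
mat diff 139.33333333333334
white [array([194.2, 190.8]), array([194.2, 190.8])]
yellow [array([240.6, 219.7]), array([240.6, 219.7])]
red [array([159.5, 234.4]), array([159.4, 234.2])]
j1 [array([432.4, 193.8]), array([432.5, 193.9])]
the job is handed in; nothing more can be done
None
```

The bottle is standing on the green mark and the plate is seated in the pocket. I handed the job in at about 26 s on the robot's clock; no verdict is reported.

**What I did**
1. **Bottle:** I placed it upright on the mark with the gripper leaning back about 35° and let go.
2. **Plate:** I lowered it into the sloping pocket while holding it until it pressed on the floor with about 25 N. Then I opened the fingers and drew back along the pocket's normal.

**Last checks**
- **Bottle:** it was upright, within about 3 mm of the mark's middle by both cameras.
- **Plate:** it lay flat to about 0.004 rad, with its top 11.7 mm above the floor, where 12 mm means seated. It had settled against the lower lugs, about 3 mm down the slope and 1.5 to 2 mm to the side of the pocket's middle (limit 5 mm).
- **Bystanders:** the red-, white- and yellow-capped bottles and the green-capped jar showed no movement. I did not re-measure the black-capped bottle, the white-capped jar or the little box at the end, but saw no sign that they had moved.

**What failed or disagreed**
- **First grasp of the bottle failed:** the fingertips sit about 36 mm further back than the stated tool offset implies. The fingers closed behind the bottle, tipped it about 8 to 10° by eye, and pushed it about 4 mm. I corrected the offset from the depth image and the second grasp held.
- **Plate position before lowering:** the camera and arm-based readings differed by 2 to 3 mm. I aimed between them and it went in without touching the lugs.
- **Plate outline in the pocket:** the first outline fits gave wrong sizes, one putting the centre about 6 mm off, because they took in part of the surroundings. The figures above come from a stricter re-measurement.

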